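# Re-fix the loose crank of a noodle roller

### The arm

A 6-joint arm with a two-finger parallel gripper is mounted at the origin on the work surface. World frame = base frame: x ahead of the robot, y to its left, z up, the work surface at z = 0. Lengths are in m, angles in rad, forces in N, time in s.
With the tool pointing down it reaches from about 0.4 to 0.925 m from the base axis. Payload 3.4 kg.
Tool frame: the origin (TCP) lies at the very end of the fingers, on their centre line; the grasp point (between the pads) lies 19 mm behind it; z points along the fingers, y is the direction in which the jaws open and shut (so a half turn about z gives the same grasp; the last joint's range is limited). The gripper opens to 85 mm and grips with 20 to 120 N. Pads are 22 mm wide; open, the fingers measure 114 mm over their backs; the gripper's body (76 mm by 85 mm) begins 54 mm behind the grasp point. The pads swing forward as they close: fully open they stand 13 mm farther back than shut.
Start: joints at [1.058, 0.307, 1.506, -0, 1.328, -0.073], TCP at [0.245, 0.52, 0.231] pointing down, gripper open.
Joint ranges: [-3.12, 3.12], [-1.05, 2.28], [0.14, 2.33], [-1.42, 4.57], [0.1, 2.73], [-2.68, 2.68]. Speed limits (rad/s): [2.57, 2.57, 3.14, 3.14, 3.14, 3.14].

### API

Orientations are given as a rotation vector (axis times angle).
In Python, from workcell import ctrl, eyes gives the robot as it stands.
- The arm moves only by the tool carry_out, never from a script. Its argument "deltas" is a list of rows, each an object with "claw": the closure in counts, from 0 (fully open) to 255 (shut); "xyz": the shift along the tool's x, y, z in cm, a list of three; "delta_rot": the turn, a rotation vector about the tool's x, y, z in rad, a list of three. In form: [{"claw": claw, "xyz": [tx, ty, tz], "delta_rot": [ax, ay, az]}, ...]. A call has 1 to 5 rows; each row is the pose to reach, as a shift and turn from the pose measured when the call began, along the tool's axes at that moment; what a row does not reach only later rows make up. A row lasts 1/8 s, in which the tool goes at most 62.5 mm and 10.7 degrees, less where a joint would pass 70% of its speed; a pose out of reach is approached as far as the arm can. A call with a gripper value outside its range is refused whole. The fingers move at their own pace and stop on an object; "force" is the grip in N (left out, the last holds). Time passes only in rows, so rows that repeat a pose let the fingers close. It gives the time, the measured TCP pose, the force and the opening at its end, in the units of the state.
- ctrl.read_state(): the state, without advancing time (a new reading comes with each control period).
- eyes.capture(name): name is "side" or "top" or "wrist"; returns a dict with "pixels" (420x560x3 uint8, red, green, blue), "mtx" (3x3 intrinsics, pixels), "camera_from_world" (4x4, takes a point from world to camera coordinates). Camera axes: x right, y up, looking along -z (the intrinsics and any distortion apply to the point x, -y, -z); pixel columns grow to the right and rows downward; lengths in m; the calibration is good to about 2 mm. A picture is of the moment at which its call begins. There is no depth.
- ctrl.sign_off(): hands the job in, once; it reports no verdict.
The state is a dict: "clock": time; "joints": joint angles; "joint_velocities": joint speeds; "joint_efforts": joint torques, N m; "tcp_pos": TCP position; "orientation": TCP orientation; "contact_force": force on the tool from outside, world axes, zero at the start; "moment": the same for the moment, N m; "opening": finger opening in m.
Only numpy, scipy, OpenCV 4.12 (cv2) and the standard library are available. Lean on these libraries where they do the work, as an engineer would, in place of code of your own. Each camera call takes 0.05 s, during which the arm holds its last target. There are 200 camera calls.

### The job

The crank of the dough roller has come loose on its shaft. Turn the crank until the set screw in its hub faces the flat on top of the shaft (screw straight up, crank handle hanging straight down), then take the largest hex key from the block, find the screw's hex socket with it and turn the screw clockwise until it is fully home. Put the key back in a hole of its block and leave the other things where they are.

Things in the scene. Friction and masses are not known exactly. Their poses are not given: they have to be found in the camera images.
- roller: Dough roller fixed to the table: grey base 200 x 260 mm, two grey side frames 190 mm high, outer faces at y = -112 and 112. Origin: centre of its underside; y along its rollers and shaft, z up, x away from the robot at yaw 0. Its 22 mm shaft (axis at x = 0, z = 135 mm) juts out of the -y frame to y = -192 and carries the loose crank. The shaft does not turn.
- shaft_flat (a point): Middle of the flat on top of the bare end of the shaft (in the roller's frame x = 0, y = -183, z = 141.5 mm); the flat always faces straight up.
- crank (a joint): Angle of the crank on the shaft, rad, -1.5 to 1.5. 0 (wanted): set screw straight up over the flat, handle straight down. Positive: handle swung to the roller's -x (robot) side, screw leaning to +x. Stiff, 0.4 N m (some 5 N at the handle); it stays where left. Hub 44 mm in diameter, y = -122 to -160 in the roller's frame; then a 10 mm arm, on the side away from the screw, to the handle.
- crank_grip (a point): Middle of the crank's black round handle: 24 mm in diameter, 85 mm long, parallel to the shaft and 85 mm from its axis; it runs from y = -176 to -261 mm in the roller's frame, so its middle is at y = -218.5.
- screw_mouth (a point): Centre of the rim of the round boss (31 mm in diameter) on the hub, 42 mm from the shaft's axis, at y = -141 mm in the roller's frame. z points out of its 18 mm hole along the screw's axis: straight up at crank 0. The end of the set screw lies 4.5 mm below the rim (1 mm lower when home); in it is a hex socket 13 mm across flats, 14 mm deep.
- screw (a joint): Turn of the set screw, rad, growing clockwise from above (tightening). Starts at 0 to 0.9; hard stop at 3.6 = fully home. Turns with 0.1 N m, stays where left. How the hex flats lie is not known: turn the key by feel until it drops in. It fits every 60 degrees with 9 degrees of play each way; until then only the 3.5 mm nose enters the socket.
- key_block: White plastic block 174 x 56 x 64 mm, fixed to the table, with three equal holes 21 mm in diameter and 58 mm deep, in a row along its x axis at x = -54, 0 and 54 mm, mouths chamfered 3 mm. Origin: centre of its underside, z up.
- hex_key: Largest of the three keys in the block (any hole; handle resting on its top): 0.1 to 0.17 kg. Origin: blade tip, z up the key. Hex blade 12 mm across flats (flats face its x axis and every 60 degrees), 55 mm long, the last 3.5 mm a ball nose; then a round handle. Fully in the screw the tip is 18.5 to 20 mm below the boss's rim; let go there it stands by itself with a few degrees of play.
- hex_key_grip (a point): Middle of the large key's round black upright handle: 32 mm in diameter, 56 mm long, its middle 83 mm above the blade's tip.
- hex_key_mid: Middle key: the same kind, 8 mm blade, handle 27 mm in diameter, 44 mm long. Origin at the blade's tip. Leave it in its hole.
- hex_key_small: Smallest key: 6 mm blade, handle 24 mm in diameter, 34 mm long. Origin at the blade's tip. Leave it in its hole.
- bowl: Steel bowl, 140 mm across, 55 mm high; origin under its centre. Leave.
- squeeze_bottle: Yellow squeeze bottle, 56 mm in diameter, 170 mm high; origin under its centre. Leave.
- spice_jar: Amber jar, 52 mm in diameter, 85 mm high; origin under its centre. Leave.
- dough_scraper: Flat steel dough scraper with a white back, 97 x 120 mm, 13 mm high; origin under its centre. Leave.
- rolling_pin: Wooden rolling pin lying along its y axis, 44 mm thick, 350 mm long; origin under its centre. Leave.
- flour_tin: Aluminium tin, 90 mm in diameter, 110 mm high; origin under its centre. Leave.
Not all that is in view belongs to the job. What is shaped like the key_block but red is not meant. Leave any yellow look-alike of the hex_key alone.

How it is judged:
On the way, in this order (a step that is already met when the one before it is completed fails the run):
1. the crank is at rest with its set screw facing the shaft's flat (within 0.12 rad) (value of joint crank between -0.12 and 0.12 rad and velocity of joint crank between -0.1 and 0.1 rad/s), for 0.2 s.
2. the large key's blade is fully in the screw's socket (z of hex_key in the frame of screw_mouth below -0.015 m and distance between hex_key and screw_mouth below 0.025 m), for 0.2 s.
3. the screw is turned fully home (beyond 3.45 rad) (value of joint screw above 3.45 rad), for 0.2 s.
At the end, for the whole second after the job is handed in: The screw is home (joint screw above 3.45 rad of 3.6), the crank still stands within 0.12 rad of 0, the large key is back upright in a hole of the block (tip below 20 mm, within 90 mm of the block's centre, tilt under 0.12 rad), at rest and released (value of joint crank between -0.12 and 0.12 rad and value of joint screw above 3.45 rad and height (world z) of hex_key below 0.02 m and horizontal distance between hex_key and key_block below 0.09 m and angle between hex_key's own z axis and vertical below 0.12 rad and linear speed of hex_key below 0.02 m/s); the robot touches nothing.
It fails at once if another key or a bystander is moved more than 30 mm (distance of any of hex_key_mid, hex_key_small, bowl, squeeze_bottle, spice_jar, dough_scraper, rolling_pin, flour_tin from where it was at the start of the episode above 0.03 m).
It also fails if it takes over 72 s, if anything falls off the work surface, if the arm or the gripper's body presses on something with over 40 N, if the wrist force passes 120 N, or if a joint passes its speed limit or range.

## Working session

There is one attempt and no reset: what is moved stays moved. The work goes in short steps, Python scripts to look and compute and a tool call to move; the robot and the scene stay as the last step left them, time stands still between calls to the robot, and variables do not carry over. Pictures are saved under pics/ and viewed, about 8 in all and at most 12, crops included, and the job is handed in when it is done.

Besides the shell and the picture viewer there is one more tool, called after ">>>" by a JSON object that holds its "fn" and its "kwargs". carry_out: Moves the arm, as the interface text tells. Its arguments: {"type":"object","properties":{"deltas":{"type":"array","items":{"type":"object","properties":{"claw":{"type":"number"},"xyz":{"type":"array","items":{"type":"number"}},"delta_rot":{"type":"array","items":{"type":"number"}}}}},"force":{"type":"number"}},"required":["deltas"]}

```bash
ls; mkdir -p pics
cat > h.py <<'E'
import numpy as np, cv2
from workcell import ctrl, eyes
from scipy.spatial.transform import Rotation as R
def cap(n,f=None):
    c=eyes.capture(n)
    if f: cv2.imwrite('pics/'+f,np.ascontiguousarray(c['pixels'][:,:,::-1]))
    return c
def proj(c,p):
    p=np.atleast_2d(p); q=p@c['camera_from_world'][:3,:3].T+c['camera_from_world'][:3,3]
    q=q*[1,-1,-1]; u=q@np.array(c['mtx']).T; return u[:,:2]/u[:,2:]
def ray(c,uv):
    T=np.array(c['camera_from_world']); d=np.linalg.inv(c['mtx'])@[uv[0],uv[1],1]*[1,-1,-1]
    Rm=T[:3,:3]; return -Rm.T@T[:3,3], Rm.T@d
def onz(c,uv,z):
    o,d=ray(c,uv); return o+d*(z-o[2])/d[2]
E
python3 - <<'E'
from h import *
a=cap('side','side.png');b=cap('top','top.png')
for c in(a,b):print({k:np.round(v,4).tolist() for k,v in c.items() if k!='pixels'}, c.keys())
print(ctrl.read_state())
im=np.hstack([a['pixels'],b['pixels']]);
E
```

```text
pics
{'mtx': [[391.7759, 0.0, 285.8206], [0.0, 391.7759, 204.7567], [0.0, 0.0, 1.0]], 'camera_from_world': [[0.8784, -0.4774, 0.0209, -0.496], [0.284, 0.5567, 0.7807, -0.2664], [-0.3843, -0.6798, 0.6246, -0.7662], [0.0, 0.0, 0.0, 1.0]]} dict_keys(['pixels', 'mtx', 'camera_from_world'])
{'mtx': [[422.6231, 0.0, 286.3211], [0.0, 422.6231, 206.8189], [0.0, 0.0, 1.0]], 'camera_from_world': [[0.0001, -0.9998, -0.0185, 0.0215], [0.9957, -0.0017, 0.0927, -0.5808], [-0.0927, -0.0184, 0.9955, -1.2852], [0.0, 0.0, 0.0, 1.0]]} dict_keys(['pixels', 'mtx', 'camera_from_world'])
{'clock': 0.1, 'joints': array([ 1.05750982e+00,  3.07509844e-01,  1.50753900e+00, -6.10901380e-06,
        1.32841034e+00, -7.35251833e-02]), 'joint_velocities': array([-0.00014684,  0.00013506, -0.00258225,  0.0013247 , -0.00183315,
        0.0001361 ]), 'joint_efforts': array([ 8.17525938e-05, -4.58531499e+01, -2.52607048e+01, -5.17566960e-06,
        5.82296314e-03, -1.72413518e-06]), 'tcp_pos': array([0.24451942, 0.51972512, 0.2304679 ]), 'orientation': array([-6.85103658e-01, -3.06543204e+00,  2.80885225e-03]), 'contact_force': array([-0.20482584,  0.08780554,  0.63428096]), 'moment': array([0.04230245, 0.02072857, 0.01444865]), 'opening': 0.08524140436367876}
```

View pics/side.png

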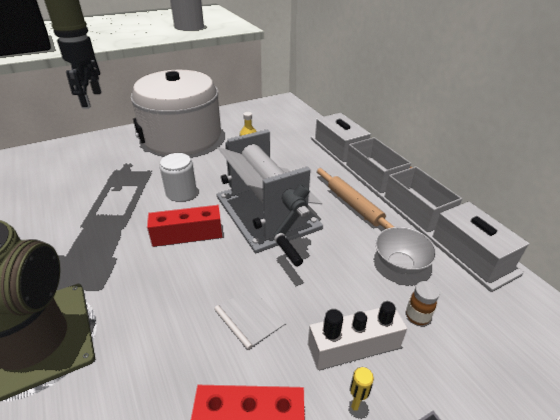

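View pics/top.png

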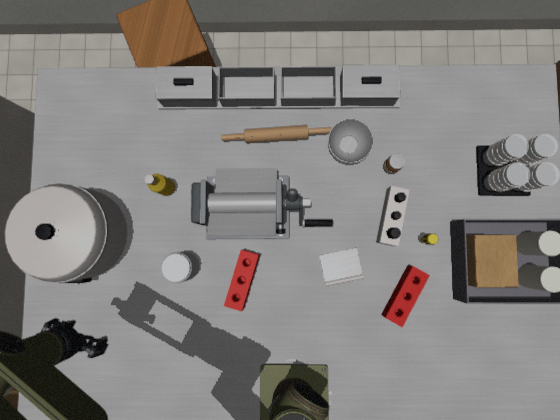

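Run:
```python
import cv2,numpy as np
t=cv2.imread('pics/top.png');s=cv2.imread('pics/side.png')
f=lambda i,x,y:cv2.resize(i[y:y+100,x:x+133],(400,300),interpolation=cv2.INTER_CUBIC)
cv2.imwrite('pics/crop.png',np.vstack([np.hstack([f(t,225,150),f(t,330,170)]),np.hstack([f(s,210,170),f(s,295,290)])]))
```

```text
(no output)
```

View pics/crop.png

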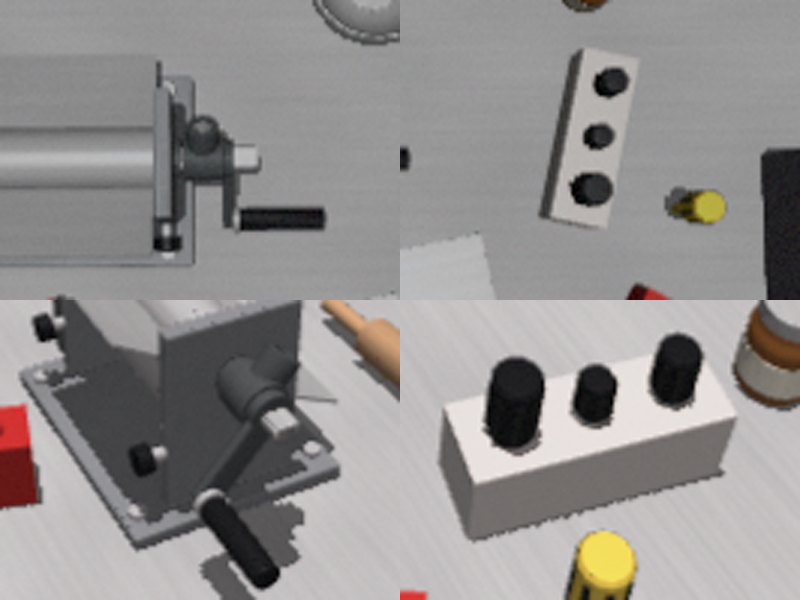

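Run:
```python
from h import *
t=cap('top');s=cap('side')
def tri(p,q):
    o1,d1=ray(t,p);o2,d2=ray(s,q)
    A=np.c_[d1,-d2];k,_,_,_=np.linalg.lstsq(A,o2-o1,rcond=None)
    a,b=o1+d1*k[0],o2+d2*k[1];return np.round((a+b)/2,4),round(np.linalg.norm(a-b),4)
print('handle far',tri((333,222.8),(298.1,261.4)),'near',tri((304.8,222.8),(278.2,236.5)))
print('shaft flat',tri((309,202.5),(303.8,210.6)))
print('key top',tri((394.2,232.5),(333.9,313.3)),onz(t,(394.2,232.5),.12),onz(s,(333.9,313.3),.12))
print('other keys',onz(t,(330+607/3,170+82/3),.1),onz(t,(330+198/3,170+134/3),.1))
g=cv2.cvtColor(t['pixels'],cv2.COLOR_RGB2HSV)
m=((t['pixels'].min(2)>185)).astype(np.uint8);m[:, :360]=0;m[:,425:]=0;m[:180]=0;m[255:]=0
cs,_=cv2.findContours(m,0,2);c=max(cs,key=cv2.contourArea);r=cv2.minAreaRect(c)
bp=[onz(t,p,.064) for p in cv2.boxPoints(r)];print('block',r,np.round(bp,3).tolist(),np.mean(bp,0))
# roller base corners z~.01?
for p in [(207,239),(289,238.5),(289,178)]:print(onz(t,p,.01))
# side: base lower corners
for p in [(210+140/3.0075,170+245/3.0075),(210+338/3.0075,170+172/3.0075),(210+22/3.,170+75/3.)]:print('s',onz(s,p,.0))
# edges of shaft roller white top: line of frame face, right frame top edges
for p in [(225+155/3.0075,150+88/3.),(225+155/3.,150+225/3.)]:print('fr',onz(t,p,.19))
```

```text
handle far (array([ 0.5283, -0.1185,  0.078 ]), np.float64(0.0002)) near (array([ 0.5265, -0.034 ,  0.0813]), np.float64(0.0036))
shaft flat (array([ 0.582 , -0.0452,  0.1452]), np.float64(0.0))
key top (array([ 0.499 , -0.2888,  0.1225]), np.float64(0.0026)) [ 0.49798667 -0.28872537  0.12      ] [ 0.50140152 -0.28799008  0.12      ]
other keys [ 0.60049992 -0.69555474  0.1       ] [ 0.55050688 -0.29987167  0.1       ]Traceback (most recent call last):
  File "<stdin>", line 13, in <module>
ValueError: max() iterable argument is empty
```

```bash
cat >> h.py <<'E'
def go(p,yaw,tilt=None):
    """delta (cm, rad) to TCP p, tool down, tool y axis at angle yaw from world x"""
    s=ctrl.read_state(); R0=R.from_rotvec(s['orientation']); 
    y=np.array([np.cos(yaw),np.sin(yaw),0]); z=np.array([0,0,-1.]); x=np.cross(y,z)
    R1=R.from_matrix(np.c_[x,y,z])
    if tilt is not None: R1=R.from_rotvec(tilt)*R1
    print('xyz',np.round(R0.inv().apply(np.array(p)-s['tcp_pos'])*100,2).tolist(),'rot',np.round((R0.inv()*R1).as_rotvec(),3).tolist())
def st():
    s=ctrl.read_state(); m=R.from_rotvec(s['orientation']).as_matrix()
    print('t',round(s['clock'],2),'tcp',np.round(s['tcp_pos'],4),'yaw_y',round(np.arctan2(m[1,1],m[0,1]),3),'z',np.round(m[:,2],3),'F',np.round(s['contact_force'],1),'M',np.round(s['moment'],2),'op',round(s['opening'],4),'j',np.round(s['joints'],2))
E
python3 - <<'E'
from h import *
t=cap('top');st()
go([.4,.1,.32],0);go([.4,.1,.32],np.pi)
P=t['pixels'].astype(int)
print(P[200:240:8,385:410:4].tolist())
E
```

```text
t 0.25 tcp [0.2447 0.52   0.2309] yaw_y 1.131 z [-0.    -0.001 -1.   ] F [0.5 0.1 0.1] M [0.01 0.01 0.02] op 0.085 j [ 1.06  0.31  1.51 -0.    1.33 -0.07]
xyz [-31.93, -31.4, -8.89] rot [-0.001, 0.0, 1.131]
xyz [-31.93, -31.4, -8.89] rot [-0.001, -0.001, -2.011]
[[[60, 60, 57], [183, 179, 177], [177, 174, 171], [2, 8, 9], [29, 31, 32], [171, 166, 164], [149, 149, 148]], [[67, 63, 61], [184, 180, 178], [182, 179, 177], [181, 178, 176], [182, 178, 176], [178, 174, 173], [150, 149, 150]], [[164, 160, 157], [181, 176, 173], [8, 10, 13], [45, 48, 49], [150, 147, 145], [151, 150, 152], [151, 153, 152]], [[184, 180, 178], [183, 179, 175], [184, 179, 177], [183, 179, 176], [184, 180, 177], [153, 153, 153], [155, 154, 155]], [[179, 175, 172], [1, 0, 0], [50, 50, 53], [46, 49, 47], [162, 160, 159], [153, 152, 153], [154, 152, 153]]]
```

>>> {"fn": "carry_out", "kwargs": {"deltas": [{"claw": 0,"xyz": [-6,-6,-4],"delta_rot": [0,0,0.18]},{"claw": 0,"xyz": [-13,-12,-8],"delta_rot": [0,0,0.36]},{"claw": 0,"xyz": [-32,-31.4,-9],"delta_rot": [0,0,1.13]},{"claw": 0,"xyz": [-32,-31.4,-9],"delta_rot": [0,0,1.13]},{"claw": 0,"xyz": [-32,-31.4,-9],"delta_rot": [0,0,1.13]}]}}

```text
clock: 0.88
tcp_pos: [0.3502, 0.2375, 0.3046]
orientation: [1.984, 2.435, -0.0]
contact_force: [0.9, 0.1, 0.1]
opening: 0.0852
```

Run:
```python
from h import *
st();go([.45,-.12,.28],0)
t=cap('top');P=t['pixels'].astype(int)
m=((P.min(2)>160)).astype(np.uint8);m[:, :360]=0;m[:,425:]=0;m[:180]=0;m[255:]=0
cs,_=cv2.findContours(m,0,2);c=max(cs,key=cv2.contourArea);r=cv2.minAreaRect(c)
bp=[onz(t,p,.064) for p in cv2.boxPoints(r)];print('block',r,np.round(bp,3).tolist(),np.mean(bp,0))
```

```text
t 0.88 tcp [0.3502 0.2375 0.3046] yaw_y 0.203 z [ 0.    -0.001 -1.   ] F [0.9 0.1 0.1] M [-0.02 -0.02  0.03] op 0.0852 j [ 0.5   0.03  1.67 -0.    1.44  0.29]
xyz [-37.02, 2.56, 2.49] rot [0.0, 0.001, 0.203]
block ((395.78955078125, 215.7532958984375), (21.254549026489258, 58.89244842529297), 11.113040924072266) [[0.47, -0.258, 0.064], [0.644, -0.296, 0.064], [0.631, -0.358, 0.064], [0.458, -0.32, 0.064]] [ 0.55044334 -0.30791268  0.064     ]
```

>>> {"fn": "carry_out", "kwargs": {"deltas": [{"claw": 0,"xyz": [-37,2.6,2.5],"delta_rot": [0,0,0.2]},{"claw": 0,"xyz": [-37,2.6,2.5],"delta_rot": [0,0,0.2]},{"claw": 0,"xyz": [-37,2.6,2.5],"delta_rot": [0,0,0.2]},{"claw": 0,"xyz": [-37,2.6,2.5],"delta_rot": [0,0,0.2]},{"claw": 0,"xyz": [-37,2.6,2.5],"delta_rot": [0,0,0.2]}]}}

```text
clock: 1.55
tcp_pos: [0.4314, -0.0638, 0.2872]
orientation: [2.224, 2.207, -0.003]
contact_force: [1.9, 0.9, 0.4]
opening: 0.0856
```

>>> {"fn": "carry_out", "kwargs": {"deltas": [{"claw": 0,"xyz": [-5,1,0],"delta_rot": [0,0,0]},{"claw": 0,"xyz": [-5,1,0],"delta_rot": [0,0,0]}]}}

```text
clock: 1.8
tcp_pos: [0.4418, -0.1173, 0.2874]
orientation: [2.229, 2.201, -0.004]
contact_force: [-0.9, 0.6, 0.8]
opening: 0.0851
```

Run:
```python
from h import *
st();w=cap('wrist','w1.png');go([.526,-.108,.2],0)
np.savez('w1.npz',mtx=w['mtx'],camera_from_world=w['camera_from_world'])
c=w['camera_from_world'];print(-c[:3,:3].T@c[:3,3],c[:3,:3])
```

```text
t 1.8 tcp [ 0.4418 -0.1173  0.2874] yaw_y -0.013 z [ 0.005 -0.008 -1.   ] F [-0.9  0.6  0.8] M [ 0.03  0.05 -0.01] op 0.0851 j [-0.35  0.09  1.65 -0.01  1.4  -0.33]
xyz [0.88, 8.44, 8.76] rot [0.004, 0.007, -0.011]
[ 0.44194952 -0.04019872  0.42970526] [[ 0.99990546 -0.01263386  0.00542679]
 [ 0.01368968  0.95164968 -0.30688024]
 [-0.00128732  0.30692552  0.95173267]]
```

View pics/w1.png

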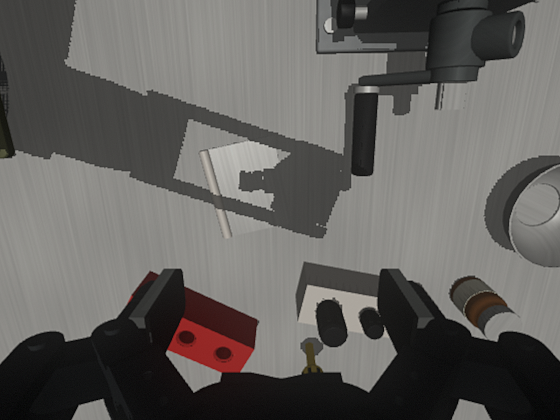

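Run:
```python
from h import *
w=dict(np.load('w1.npz'))
for z in (.075,.08):
  for uv in [(367,97),(363,170),(450,96),(450,84)]: print(z,uv,onz(w,uv,z if uv[0]<400 else .135))
print(onz(w,(455,40),.135))
print(onz(w,(332,320),.120),onz(w,(318,50),.0),onz(w,(370,92),.076),)
```

```text
0.075 (367, 97) [ 0.53113154 -0.03674377  0.075     ]
0.075 (363, 170) [ 0.53181095 -0.11160188  0.075     ]
0.075 (450, 96) [ 0.58594038 -0.03740862  0.135     ]
0.075 (450, 84) [ 0.58457857 -0.02792593  0.135     ]
0.08 (367, 97) [ 0.52987441 -0.03679247  0.08      ]
0.08 (363, 170) [ 0.53054424 -0.11059537  0.08      ]
0.08 (450, 96) [ 0.58594038 -0.03740862  0.135     ]
0.08 (450, 84) [ 0.58457857 -0.02792593  0.135     ]
[0.58384045 0.00516989 0.135     ]
[ 0.49687709 -0.2690007   0.12      ] [0.48871256 0.01720752 0.        ] [ 0.53358111 -0.0320225   0.076     ]
```

>>> {"fn": "carry_out", "kwargs": {"deltas": [{"claw": 0,"xyz": [-1.0,8.9,12],"delta_rot": [0.004,0.007,-0.011]},{"claw": 0,"xyz": [-1.0,8.9,18],"delta_rot": [0.004,0.007,-0.011]},{"claw": 0,"xyz": [-1.0,8.9,23.5],"delta_rot": [0.004,0.007,-0.011]},{"claw": 0,"xyz": [-1.0,8.9,23.5],"delta_rot": [0.004,0.007,-0.011]},{"claw": 0,"xyz": [-1.0,8.9,23.5],"delta_rot": [0.004,0.007,-0.011]}]}}

```text
clock: 2.48
tcp_pos: [0.5277, -0.1249, 0.0485]
orientation: [-2.212, -2.217, 0.007]
contact_force: [-1.5, -0.4, -0.2]
opening: 0.0856
```

Run:
```python
from h import *
st();go([.531,-.106,.052],0);c=cap('side')
cv2.imwrite('pics/s2.png',cv2.resize(c['pixels'][130:310,180:420,::-1],(720,540)))
```

```text
t 2.48 tcp [ 0.5277 -0.1249  0.0485] yaw_y 0.002 z [-0.01   0.004 -1.   ] F [-1.5 -0.4 -0.2] M [ 0.03 -0.01 -0.02] op 0.0856 j [-0.31  0.47  1.79  0.    0.89 -0.31]
xyz [1.89, 0.33, -0.34] rot [-0.01, -0.004, 0.002]
```

View pics/s2.png

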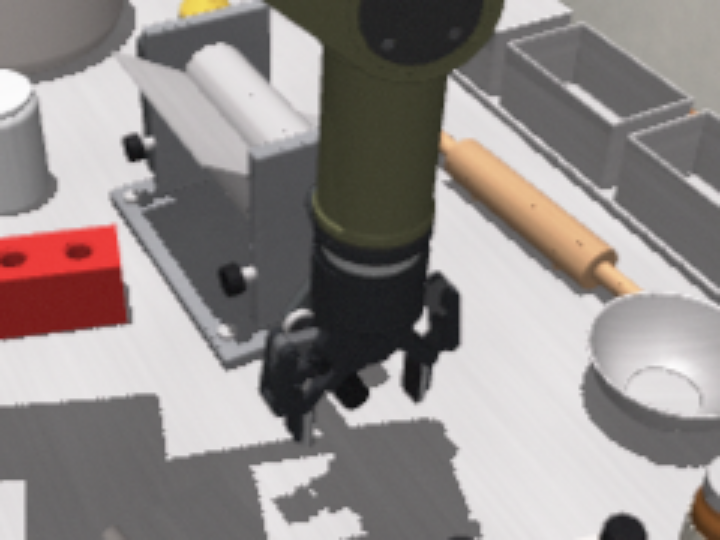

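>>> {"fn": "carry_out", "kwargs": {"deltas": [{"claw": 0,"xyz": [1.8,0.3,-0.3],"delta_rot": [-0.01,-0.004,0]},{"claw": 120,"xyz": [1.8,0.3,-0.3],"delta_rot": [-0.01,-0.004,0]},{"claw": 255,"xyz": [1.8,0.3,-0.3],"delta_rot": [-0.01,-0.004,0]},{"claw": 255,"xyz": [1.8,0.3,-0.3],"delta_rot": [-0.01,-0.004,0]},{"claw": 255,"xyz": [1.8,0.3,-0.3],"delta_rot": [-0.01,-0.004,0]}], "force": 20}}

```text
clock: 3.15
tcp_pos: [0.532, -0.1079, 0.0544]
orientation: [2.217, 2.22, 0.003]
contact_force: [-2.2, 0.6, 6.9]
opening: 0.0232
```

```bash
python3 -c "
from h import *
st()"
```

```text
t 3.15 tcp [ 0.532  -0.1079  0.0544] yaw_y 0.001 z [ 0.004 -0.002 -1.   ] F [-2.2  0.6  6.9] M [0.14 0.08 0.09] op 0.0232 j [-0.28  0.46  1.8  -0.    0.89 -0.28]
```

>>> {"fn": "carry_out", "kwargs": {"deltas": [{"claw": 255,"xyz": [0,1.1,0.75],"delta_rot": [0,0,0]},{"claw": 255,"xyz": [0,2.45,1.35],"delta_rot": [0,0,0]},{"claw": 255,"xyz": [0,3.85,1.7],"delta_rot": [0,0,0]},{"claw": 255,"xyz": [0,5.2,1.8],"delta_rot": [0,0,0]},{"claw": 255,"xyz": [0,5.2,1.8],"delta_rot": [0,0,0]}]}}

```text
clock: 3.78
tcp_pos: [0.5781, -0.1074, 0.0327]
orientation: [-2.215, -2.218, 0.009]
contact_force: [-4.3, -0.7, -13.9]
opening: 0.0236
```

```bash
python3 -c "
from h import *
st();go([.584,-.108,.036],0)"
```

```text
t 3.77 tcp [ 0.5781 -0.1074  0.0327] yaw_y 0.001 z [-0.009  0.001 -1.   ] F [ -4.3  -0.7 -13.9] M [-0.13  0.59  0.07] op 0.0236 j [-0.25  0.54  1.7  -0.    0.91 -0.25]
xyz [-0.06, 0.59, -0.34] rot [-0.009, -0.001, 0.001]
```

>>> {"fn": "carry_out", "kwargs": {"deltas": [{"claw": 255,"xyz": [0,0.6,0],"delta_rot": [-0.009,0,0]},{"claw": 255,"xyz": [0,0.6,0],"delta_rot": [-0.009,0,0]},{"claw": 255,"xyz": [0,0.6,0],"delta_rot": [-0.009,0,0]}]}}

```text
clock: 4.15
tcp_pos: [0.5815, -0.1073, 0.0318]
orientation: [-2.217, -2.22, 0.004]
contact_force: [-5.6, 0.4, 0.9]
opening: 0.0234
```

```bash
python3 -c "
from h import *
st();go([.584,-.108,.036],0)"
```

```text
t 4.15 tcp [ 0.5815 -0.1073  0.0318] yaw_y 0.001 z [-0.005  0.001 -1.   ] F [-5.6  0.4  0.9] M [-0.04  0.72  0.02] op 0.0234 j [-0.25  0.54  1.7   0.    0.91 -0.26]
xyz [-0.07, 0.25, -0.42] rot [-0.005, -0.001, 0.001]
```

>>> {"fn": "carry_out", "kwargs": {"deltas": [{"claw": 255,"xyz": [0,0.4,0],"delta_rot": [0,0,0]},{"claw": 255,"xyz": [0,0.4,0],"delta_rot": [0,0,0]},{"claw": 255,"xyz": [0,0.4,0],"delta_rot": [0,0,0]}]}}

```text
clock: 4.53
tcp_pos: [0.583, -0.1073, 0.0315]
orientation: [-2.215, -2.217, 0.008]
contact_force: [-6.2, -0.3, 4.9]
opening: 0.023
```

>>> {"fn": "carry_out", "kwargs": {"deltas": [{"claw": 0,"xyz": [0,0,0],"delta_rot": [0,0,0]},{"claw": 0,"xyz": [0,0,0],"delta_rot": [0,0,0]},{"claw": 0,"xyz": [0,0,0],"delta_rot": [0,0,0]},{"claw": 0,"xyz": [0,0,-6],"delta_rot": [0,0,0]},{"claw": 0,"xyz": [0,0,-12],"delta_rot": [0,0,0]}]}}

```text
clock: 5.15
tcp_pos: [0.5839, -0.1074, 0.1519]
orientation: [-2.213, -2.216, 0.009]
contact_force: [0.7, -0.5, 0.0]
opening: 0.0854
```

>>> {"fn": "carry_out", "kwargs": {"deltas": [{"claw": 0,"xyz": [-2,0,-6],"delta_rot": [0,0,0]},{"claw": 0,"xyz": [-2,0,-10],"delta_rot": [0,0,0]},{"claw": 0,"xyz": [-2,0,-10],"delta_rot": [0,0,0]},{"claw": 0,"xyz": [-2,0,-10],"delta_rot": [0,0,0]}]}}

```text
clock: 5.65
tcp_pos: [0.5845, -0.1274, 0.2512]
orientation: [-2.213, -2.215, 0.01]
contact_force: [-0.0, -0.1, 0.3]
opening: 0.0854
```

Run:
```python
from h import *
st();w=cap('wrist');np.savez('w2.npz',mtx=w['mtx'],camera_from_world=w['camera_from_world'])
s=cap('side');t=cap('top')
f=lambda i,x,y,W,H:cv2.resize(i[y:y+H,x:x+W,::-1],(400,300),interpolation=cv2.INTER_CUBIC)
cv2.imwrite('pics/c2.png',np.vstack([cv2.resize(w['pixels'][:300,:,::-1],(560,300)),np.hstack([f(s['pixels'],210,170,133,100),f(t['pixels'],225,150,133,100)])[:,:560]]))
```

```text
t 5.65 tcp [ 0.5845 -0.1274  0.2512] yaw_y 0.001 z [-0.012  0.003 -1.   ] F [-0.  -0.1  0.3] M [-0.06  0.01  0.01] op 0.0854 j [-0.28  0.33  1.42 -0.    1.41 -0.29]
```

View pics/c2.png

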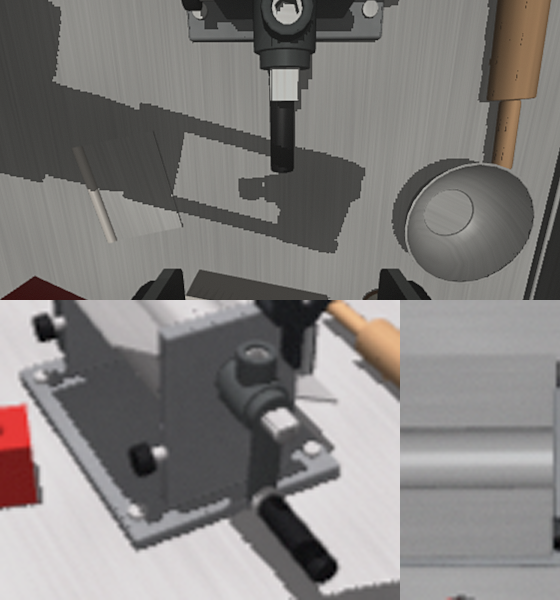

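Run:
```python
from h import *
w=dict(np.load('w2.npz'))
for uv,z in [((287,9),.177),((282.5,160),.05),((283,110),.05),((285.5,95),.135),((188,38),.0),((382,40),.0)]:print(uv,z,onz(w,uv,z).round(4))
go([.50,-.21,.25],0); go([.50,-.21,.25],-.21)
```

```text
(287, 9) 0.177 [0.587  0.0015 0.177 ]
(282.5, 160) 0.05 [ 0.5838 -0.1056  0.05  ]
(283, 110) 0.05 [ 0.5842 -0.0559  0.05  ]
(285.5, 95) 0.135 [ 0.5864 -0.0443  0.135 ]
(188, 38) 0.0 [0.4817 0.0175 0.    ]
(382, 40) 0.0 [0.6896 0.0155 0.    ]
xyz [-8.27, -8.41, 0.07] rot [-0.015, -0.004, 0.001]
xyz [-8.27, -8.41, 0.07] rot [-0.015, -0.002, 0.211]
```

Run:
```python
from h import *
t=cap('top');print(onz(t,(431,239),.12))
go([.499,-.289,.25],1.36)
```

```text
[ 0.47945314 -0.39256535  0.12      ]
xyz [-16.17, -8.53, 0.06] rot [-0.01, -0.013, -1.359]
```

>>> {"fn": "carry_out", "kwargs": {"deltas": [{"claw": 0,"xyz": [-16.2,-8.5,0],"delta_rot": [-0.01,-0.01,-1.36]},{"claw": 0,"xyz": [-16.2,-8.5,0],"delta_rot": [-0.01,-0.01,-1.36]},{"claw": 0,"xyz": [-16.2,-8.5,0],"delta_rot": [-0.01,-0.01,-1.36]},{"claw": 0,"xyz": [-16.2,-8.5,0],"delta_rot": [-0.01,-0.01,-1.36]},{"claw": 0,"xyz": [-16.2,-8.5,0],"delta_rot": [-0.01,-0.01,-1.36]}]}}

```text
clock: 6.48
tcp_pos: [0.4981, -0.2904, 0.2492]
orientation: [-1.022, -2.963, 0.0]
contact_force: [0.2, 0.6, -0.3]
opening: 0.0856
```

Run:
```python
from h import *
st();go([.499,-.289,.25],1.36)
```

```text
t 6.47 tcp [ 0.4981 -0.2904  0.2492] yaw_y 0.906 z [-0.007  0.002 -1.   ] F [ 0.2  0.6 -0.3] M [ 0.05 -0.08 -0.05] op 0.0856 j [-0.6   0.3   1.47 -0.    1.38 -1.51]
xyz [0.01, 0.17, -0.08] rot [-0.001, -0.007, -0.454]
```

>>> {"fn": "carry_out", "kwargs": {"deltas": [{"claw": 0,"xyz": [0,0.15,0],"delta_rot": [0,-0.007,-0.45]},{"claw": 0,"xyz": [0,0.15,0],"delta_rot": [0,-0.007,-0.45]},{"claw": 0,"xyz": [0,0.15,0],"delta_rot": [0,-0.007,-0.45]},{"claw": 0,"xyz": [0,0.15,0],"delta_rot": [0,-0.007,-0.45]}]}}

```text
clock: 6.98
tcp_pos: [0.4986, -0.2888, 0.248]
orientation: [-0.337, -3.121, -0.0]
contact_force: [0.5, -0.4, 0.2]
opening: 0.0854
```

Run:
```python
from h import *
st();w=cap('wrist','w3.png');np.savez('w3.npz',mtx=w['mtx'],camera_from_world=w['camera_from_world'])
print(proj(w,[[.499,-.289,.12],[.5,-.289,.064]]))
```

```text
t 6.97 tcp [ 0.4986 -0.2888  0.248 ] yaw_y 1.356 z [-0.002  0.    -1.   ] F [ 0.5 -0.4  0.2] M [-0.03  0.01  0.05] op 0.0854 j [-0.6   0.3   1.48 -0.    1.37 -1.95]
[[281.35196805 200.12522532]
 [281.49461595 185.96564225]]
```

View pics/w3.png

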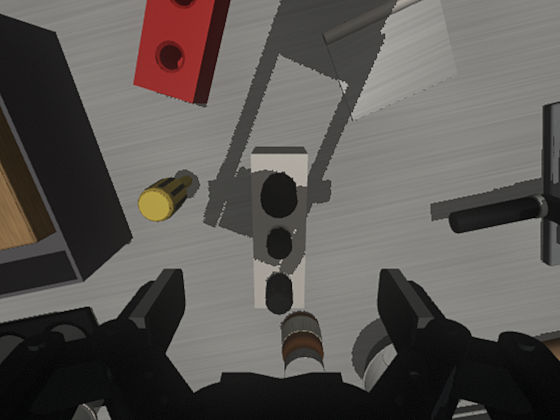

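Run:
```python
from h import *
w=dict(np.load('w3.npz'))
print(onz(w,(279.3,199.5),.12)); p=onz(w,(279.3,199.5),.12)
print(onz(w,(279.5,154),.064),onz(w,(279,307),.064))
go([p[0],p[1],.078],1.36)
```

```text
[ 0.4980924  -0.29058031  0.12      ]
[ 0.46819652 -0.28407842  0.064     ] [ 0.63698573 -0.32171311  0.064     ]
xyz [-0.01, -0.17, 17.02] rot [-0.0, -0.002, -0.005]
```

>>> {"fn": "carry_out", "kwargs": {"deltas": [{"claw": 0,"xyz": [0,-0.15,10],"delta_rot": [0,0,0]},{"claw": 0,"xyz": [0,-0.15,17],"delta_rot": [0,0,0]},{"claw": 0,"xyz": [0,-0.15,17],"delta_rot": [0,0,0]},{"claw": 0,"xyz": [0,-0.15,17],"delta_rot": [0,0,0]}]}}

```text
clock: 7.52
tcp_pos: [0.495, -0.2882, 0.0744]
orientation: [-0.339, -3.113, -0.007]
contact_force: [-0.2, -0.5, 0.4]
opening: 0.0854
```

>>> {"fn": "carry_out", "kwargs": {"deltas": [{"claw": 255,"xyz": [0,0,0],"delta_rot": [0,0,0]},{"claw": 255,"xyz": [0,0,0],"delta_rot": [0,0,0]},{"claw": 255,"xyz": [0,0,0],"delta_rot": [0,0,0]},{"claw": 255,"xyz": [0,0,0],"delta_rot": [0,0,0]},{"claw": 255,"xyz": [0,0,0],"delta_rot": [0,0,0]}], "force": 60}}

```text
clock: 8.15
tcp_pos: [0.4962, -0.2891, 0.0764]
orientation: [-0.339, -3.116, -0.004]
contact_force: [-0.1, 0.2, 7.2]
opening: 0.0309
```

Run:
```python
from h import *
st()
```

```text
t 8.15 tcp [ 0.4962 -0.2891  0.0764] yaw_y 1.354 z [-0.007  0.003 -1.   ] F [-0.1  0.2  7.2] M [-0.01  0.03 -0.01] op 0.0309 j [-0.6   0.47  1.7  -0.    0.99 -1.95]
```

>>> {"fn": "carry_out", "kwargs": {"deltas": [{"claw": 255,"xyz": [0,0,-4],"delta_rot": [0,0,0]},{"claw": 255,"xyz": [0,0,-9],"delta_rot": [0,0,0]},{"claw": 255,"xyz": [0,0,-15],"delta_rot": [0,0,0]},{"claw": 255,"xyz": [0,0,-21],"delta_rot": [0,0,0]},{"claw": 255,"xyz": [0,0,-21],"delta_rot": [0,0,0]}]}}

```text
clock: 8.78
tcp_pos: [0.5005, -0.2917, 0.2932]
orientation: [0.339, 3.118, -0.006]
contact_force: [-0.1, -0.1, -2.4]
opening: 0.0306
```

Run:
```python
from h import *
st(); go([.586,-.0,.28],2.35)
```

```text
t 8.78 tcp [ 0.5005 -0.2917  0.2932] yaw_y 1.354 z [ 0.004 -0.004 -1.   ] F [-0.1 -0.1 -2.4] M [-0.    0.01  0.03] op 0.0306 j [-0.6   0.27  1.4  -0.    1.46 -1.95]
xyz [-2.07, 30.33, 1.24] rot [-0.005, 0.003, -0.996]
```

>>> {"fn": "carry_out", "kwargs": {"deltas": [{"claw": 255,"xyz": [-2,30.2,1],"delta_rot": [0,0,-0.95]},{"claw": 255,"xyz": [-2,30.2,1],"delta_rot": [0,0,-0.95]},{"claw": 255,"xyz": [-2,30.2,1],"delta_rot": [0,0,-0.95]},{"claw": 255,"xyz": [-2,30.2,1],"delta_rot": [0,0,-0.95]},{"claw": 255,"xyz": [-2,30.2,1],"delta_rot": [0,0,-0.95]}]}}

```text
clock: 9.4
tcp_pos: [0.5843, 0.0014, 0.2811]
orientation: [-1.118, 2.935, -0.007]
contact_force: [0.1, -0.9, -1.7]
opening: 0.0307
```

>>> {"fn": "carry_out", "kwargs": {"deltas": [{"claw": 255,"xyz": [0,0,0],"delta_rot": [0,0,-0.1]},{"claw": 255,"xyz": [0,0,0],"delta_rot": [0,0,-0.1]}]}}

```text
clock: 9.65
tcp_pos: [0.5834, 0.0024, 0.2796]
orientation: [1.263, -2.874, 0.005]
contact_force: [-0.3, -0.5, -2.7]
opening: 0.031
```

Run:
```python
from h import *
st(); go([.586,-.0,.262],2.4)
s=cap('side');t=cap('top');np.savez('v4.npz',s=s['pixels'],t=t['pixels'])
f=lambda i,x,y,W,H:cv2.resize(i[y:y+H,x:x+W,::-1],(400,300),interpolation=cv2.INTER_CUBIC)
w=cap('wrist');np.savez('w4.npz',mtx=w['mtx'],camera_from_world=w['camera_from_world'])
cv2.imwrite('pics/c4.png',np.vstack([np.hstack([f(s['pixels'],243,120,107,80),f(t['pixels'],245,160,107,80)]),np.hstack([f(w['pixels'],0,0,560,420),f(w['pixels'],180,150,200,150)])]))
```

```text
t 9.65 tcp [0.5834 0.0024 0.2796] yaw_y 2.399 z [-0.001 -0.004 -1.   ] F [-0.3 -0.5 -2.7] M [0.03 0.05 0.03] op 0.031 j [-0.07  0.29  1.41 -0.    1.44 -2.46]
xyz [-0.01, -0.35, 1.76] rot [-0.002, -0.003, -0.001]
```

View pics/c4.png

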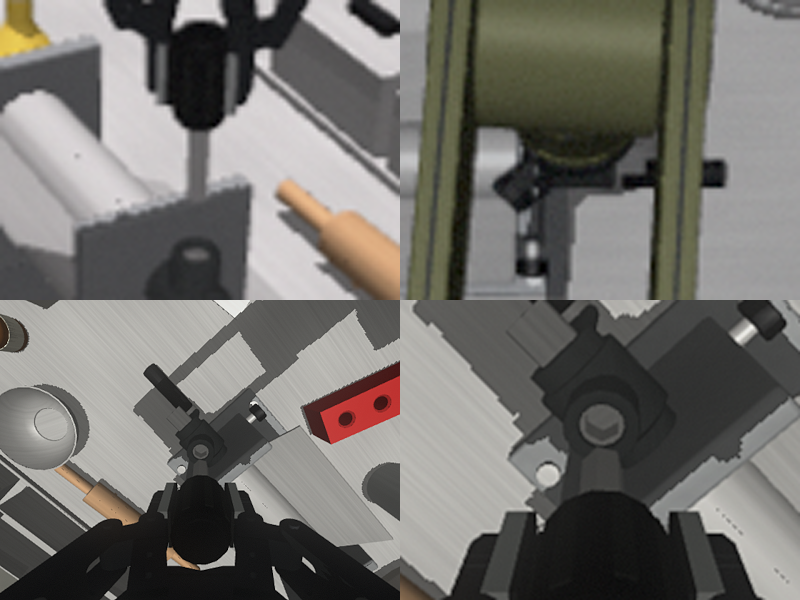

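Run:
```python
from h import *
w=dict(np.load('w4.npz'))
print('boss',onz(w,(281,211),.177),'screw',onz(w,(281,212.5),.1725),'tip',onz(w,(279.8,224),.2126),onz(w,(279.8,222.5),.2126))
s=cap('side')
print('boss side',onz(s,(243+194*107/400,120+252*80/300),.177), proj(s,[[.584,0,.177],[.584,.0024,.2126]]), 'tip px hidden')
w=cap('wrist');cv2.imwrite('pics/w5.png',cv2.resize(w['pixels'][170:260,220:340,::-1],(800,600),interpolation=cv2.INTER_CUBIC))
```

```text
boss [0.58518772 0.00204401 0.177     ] screw [0.58701338 0.00400077 0.1725    ] tip [5.84258294e-01 2.23828748e-05 2.12600000e-01] [ 0.58353116 -0.00076423  0.2126    ]
boss side [0.5852295 0.0028307 0.177    ] [[295.04050951 188.00912494]
 [295.07810051 174.33047581]] tip px hidden
```

View pics/w5.png

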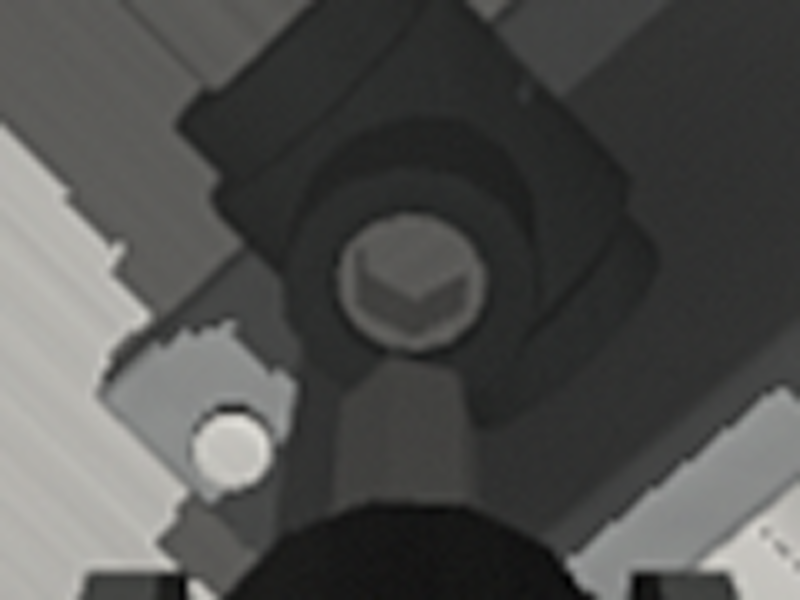

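>>> {"fn": "carry_out", "kwargs": {"deltas": [{"claw": 255,"xyz": [0,0,2.0],"delta_rot": [0,0,0]},{"claw": 255,"xyz": [0,0,3.4],"delta_rot": [0,0,0]},{"claw": 255,"xyz": [0,0,3.4],"delta_rot": [0,0,0]},{"claw": 255,"xyz": [0,0,3.4],"delta_rot": [0,0,0]}]}}

```text
clock: 10.4
tcp_pos: [0.5845, 0.0001, 0.2473]
orientation: [-1.259, 2.878, -0.007]
contact_force: [0.0, -0.9, -0.7]
opening: 0.0308
```

Run:
```python
from h import *
st()
w=cap('wrist');cv2.imwrite('pics/w6.png',cv2.resize(w['pixels'][170:260,220:340,::-1],(800,600),interpolation=cv2.INTER_CUBIC))
```

```text
t 10.4 tcp [5.845e-01 1.000e-04 2.473e-01] yaw_y 2.395 z [ 0.002 -0.004 -1.   ] F [ 0.  -0.9 -0.7] M [-0.    0.   -0.01] op 0.0308 j [-0.07  0.31  1.46 -0.    1.37 -2.46]
```

View pics/w6.png

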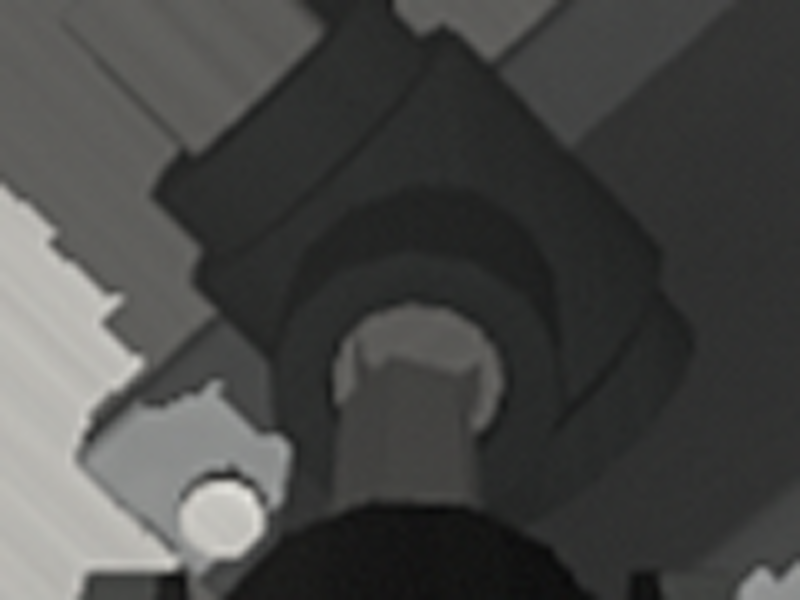

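>>> {"fn": "carry_out", "kwargs": {"deltas": [{"claw": 255,"xyz": [0.12,0.12,0],"delta_rot": [0,0,0]},{"claw": 255,"xyz": [0.12,0.12,0.4],"delta_rot": [0,0,0]},{"claw": 255,"xyz": [0.12,0.12,0.8],"delta_rot": [0,0,0]},{"claw": 255,"xyz": [0.12,0.12,0.8],"delta_rot": [0,0,0]}]}}

```text
clock: 10.95
tcp_pos: [0.5826, 0.0002, 0.2389]
orientation: [-1.259, 2.878, -0.007]
contact_force: [0.3, 0.3, -1.1]
opening: 0.031
```

Run:
```python
from h import *
st()
w=cap('wrist');cv2.imwrite('pics/w7.png',cv2.resize(w['pixels'][170:260,220:340,::-1],(800,600),interpolation=cv2.INTER_CUBIC))
```

```text
t 10.95 tcp [5.826e-01 2.000e-04 2.389e-01] yaw_y 2.396 z [ 0.002 -0.004 -1.   ] F [ 0.3  0.3 -1.1] M [ 0.02  0.   -0.  ] op 0.031 j [-0.07  0.31  1.48 -0.    1.35 -2.46]
```

>>> {"fn": "carry_out", "kwargs": {"deltas": [{"claw": 255,"xyz": [0,0,0.3],"delta_rot": [0,0,0]},{"claw": 255,"xyz": [0,0,0.5],"delta_rot": [0,0,0]},{"claw": 255,"xyz": [0,0,0.5],"delta_rot": [0,0,0]}]}}

```text
clock: 11.38
tcp_pos: [0.5832, 0.0003, 0.2341]
orientation: [-1.259, 2.877, -0.007]
contact_force: [1.6, 0.6, -2.6]
opening: 0.0309
```

Run:
```python
from h import *
st()
w=cap('wrist');cv2.imwrite('pics/w7.png',cv2.resize(w['pixels'][170:260,220:340,::-1],(800,600),interpolation=cv2.INTER_CUBIC))
```

```text
t 11.38 tcp [5.832e-01 3.000e-04 2.341e-01] yaw_y 2.396 z [ 0.003 -0.004 -1.   ] F [ 1.6  0.6 -2.6] M [ 0.13 -0.28 -0.02] op 0.0309 j [-0.07  0.31  1.49 -0.    1.34 -2.46]
```

View pics/w7.png

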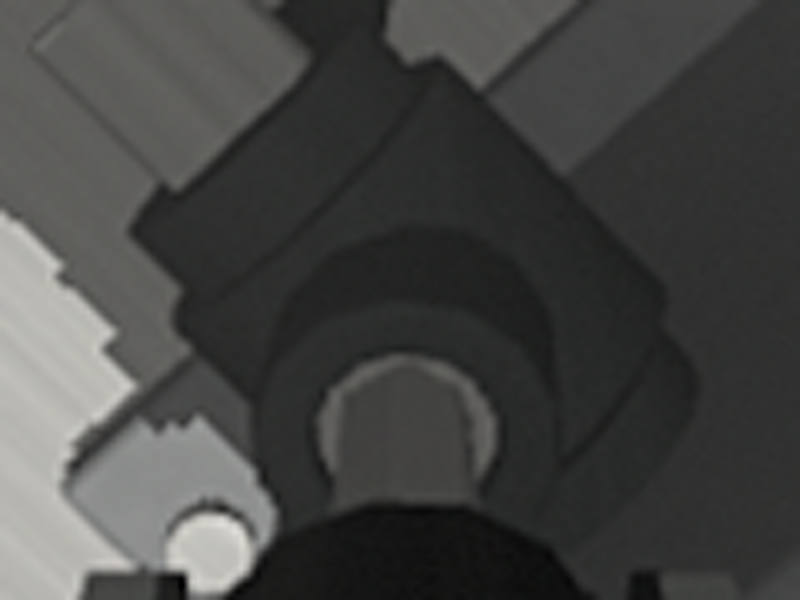

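>>> {"fn": "carry_out", "kwargs": {"deltas": [{"claw": 255,"xyz": [0,0,0.4],"delta_rot": [0,0,0.0]},{"claw": 255,"xyz": [0,0,0.5],"delta_rot": [0,0,0.1]},{"claw": 255,"xyz": [0,0,0.5],"delta_rot": [0,0,0.2]},{"claw": 255,"xyz": [0,0,0.5],"delta_rot": [0,0,0.2]}]}}

```text
clock: 11.92
tcp_pos: [0.5827, 0.0006, 0.2287]
orientation: [-0.967, 2.988, -0.006]
contact_force: [-0.2, 1.4, -1.8]
opening: 0.0307
```

Run:
```python
from h import *
st()
```

```text
t 11.93 tcp [0.5827 0.0006 0.2287] yaw_y 2.197 z [ 0.002 -0.003 -1.   ] F [-0.2  1.4 -1.8] M [ 0.33 -0.01 -0.03] op 0.0307 j [-0.07  0.32  1.5  -0.    1.33 -2.27]
```

>>> {"fn": "carry_out", "kwargs": {"deltas": [{"claw": 255,"xyz": [0,0,0.4],"delta_rot": [0,0,0.0]},{"claw": 255,"xyz": [0,0,0.7],"delta_rot": [0,0,0]},{"claw": 255,"xyz": [0,0,0.7],"delta_rot": [0,0,0]},{"claw": 255,"xyz": [0,0,0.7],"delta_rot": [0,0,0]}]}}

```text
clock: 12.42
tcp_pos: [0.5832, 0.0007, 0.2247]
orientation: [-0.968, 2.985, -0.007]
contact_force: [-4.7, 1.4, 13.8]
opening: 0.0307
```

Run:
```python
from h import *
st()
```

```text
t 12.43 tcp [0.5832 0.0007 0.2247] yaw_y 2.198 z [ 0.005 -0.003 -1.   ] F [-4.7  1.4 13.8] M [ 0.42  0.86 -0.02] op 0.0307 j [-0.07  0.32  1.5  -0.    1.31 -2.27]
```

>>> {"fn": "carry_out", "kwargs": {"deltas": [{"claw": 255,"xyz": [0.1,0.07,0.0],"delta_rot": [0,0,0.15]},{"claw": 255,"xyz": [0.1,0.07,0.0],"delta_rot": [0,0,0.3]},{"claw": 255,"xyz": [0.1,0.07,0.0],"delta_rot": [0,0,0.45]},{"claw": 255,"xyz": [0.1,0.07,0.0],"delta_rot": [0,0,0.6]},{"claw": 255,"xyz": [0.1,0.07,0.0],"delta_rot": [0,0,0.6]}]}}

```text
clock: 13.05
tcp_pos: [0.5819, 0.003, 0.2253]
orientation: [-0.044, 3.136, 0.002]
contact_force: [-0.8, 6.4, 3.7]
opening: 0.031
```

Run:
```python
from h import *
st()
```

```text
t 13.05 tcp [0.5819 0.003  0.2253] yaw_y 1.599 z [ 0.006  0.001 -1.   ] F [-0.8  6.4  3.7] M [1.4  0.22 0.04] op 0.031 j [-0.07  0.32  1.51  0.    1.31 -1.67]
```

>>> {"fn": "carry_out", "kwargs": {"deltas": [{"claw": 255,"xyz": [0,0.2,0.0],"delta_rot": [0,0,0.15]},{"claw": 255,"xyz": [0,0.2,0.0],"delta_rot": [0,0,0.3]},{"claw": 255,"xyz": [0,0.2,0.0],"delta_rot": [0,0,0.45]},{"claw": 255,"xyz": [0,0.2,0.0],"delta_rot": [0,0,0.6]},{"claw": 255,"xyz": [0,0.2,0.0],"delta_rot": [0,0,0.6]}]}}

```text
clock: 13.68
tcp_pos: [0.5824, 0.0057, 0.2253]
orientation: [0.881, 3.009, 0.007]
contact_force: [0.7, 3.3, 0.3]
opening: 0.0307
```

Run:
```python
from h import *
st()
```

```text
t 13.68 tcp [0.5824 0.0057 0.2253] yaw_y 1.001 z [ 0.007  0.003 -1.   ] F [0.7 3.3 0.3] M [ 0.79 -0.28  0.05] op 0.0307 j [-0.06  0.32  1.51  0.    1.31 -1.07]
```

>>> {"fn": "carry_out", "kwargs": {"deltas": [{"claw": 255,"xyz": [0.05,0.08,0.1],"delta_rot": [0,0,0.15]},{"claw": 255,"xyz": [0.05,0.08,0.1],"delta_rot": [0,0,0.3]},{"claw": 255,"xyz": [0.05,0.08,0.1],"delta_rot": [0,0,0.45]},{"claw": 255,"xyz": [0.05,0.08,0.1],"delta_rot": [0,0,0.6]},{"claw": 255,"xyz": [0.05,0.08,0.1],"delta_rot": [0,0,0.6]}]}}

```text
clock: 14.3
tcp_pos: [0.5841, 0.0072, 0.2251]
orientation: [1.724, 2.617, 0.014]
contact_force: [3.7, 4.8, 1.1]
opening: 0.0309
```

Run:
```python
from h import *
st()
```

```text
t 14.3 tcp [0.5841 0.0072 0.2251] yaw_y 0.406 z [ 0.011  0.003 -1.   ] F [3.7 4.8 1.1] M [ 0.83 -0.81  0.05] op 0.0309 j [-0.06  0.32  1.5   0.    1.31 -0.47]
```

>>> {"fn": "carry_out", "kwargs": {"deltas": [{"claw": 255,"xyz": [0.08,0.2,0.1],"delta_rot": [0,0,0.15]},{"claw": 255,"xyz": [0.08,0.2,0.1],"delta_rot": [0,0,0.3]},{"claw": 255,"xyz": [0.08,0.2,0.1],"delta_rot": [0,0,0.45]},{"claw": 255,"xyz": [0.08,0.2,0.1],"delta_rot": [0,0,0.6]},{"claw": 255,"xyz": [0.08,0.2,0.1],"delta_rot": [0,0,0.6]}]}}

```text
clock: 14.92
tcp_pos: [0.5866, 0.0079, 0.2249]
orientation: [2.416, 1.998, 0.018]
contact_force: [2.9, -0.1, 2.8]
opening: 0.0306
```

Run:
```python
from h import *
st()
w=cap('wrist','w8.png')
```

```text
t 14.93 tcp [0.5866 0.0079 0.2249] yaw_y -0.189 z [ 0.013  0.002 -1.   ] F [ 2.9 -0.1  2.8] M [-0.   -0.5   0.04] op 0.0306 j [-0.06  0.32  1.5   0.    1.31  0.13]
```

>>> {"fn": "carry_out", "kwargs": {"deltas": [{"claw": 255,"xyz": [-0.05,0.2,0.0],"delta_rot": [0,0,0.15]},{"claw": 255,"xyz": [-0.05,0.2,0.0],"delta_rot": [0,0,0.3]},{"claw": 255,"xyz": [-0.05,0.2,0.0],"delta_rot": [0,0,0.45]},{"claw": 255,"xyz": [-0.05,0.2,0.0],"delta_rot": [0,0,0.6]},{"claw": 255,"xyz": [-0.05,0.2,0.0],"delta_rot": [0,0,0.6]}]}}

```text
clock: 15.6
tcp_pos: [0.5889, 0.0066, 0.2248]
orientation: [2.897, 1.204, 0.021]
contact_force: [2.7, -0.2, -0.2]
opening: 0.0311
```

Run:
```python
from h import *
st()
```

```text
t 15.6 tcp [0.5889 0.0066 0.2248] yaw_y -0.783 z [ 0.014  0.001 -1.   ] F [ 2.7 -0.2 -0.2] M [-0.04 -0.61  0.03] op 0.0311 j [-0.06  0.32  1.5   0.    1.31  0.72]
```

>>> {"fn": "carry_out", "kwargs": {"deltas": [{"claw": 255,"xyz": [0.0,0.15,0.1],"delta_rot": [0,0,0.15]},{"claw": 255,"xyz": [0.0,0.15,0.1],"delta_rot": [0,0,0.3]},{"claw": 255,"xyz": [0.0,0.15,0.1],"delta_rot": [0,0,0.45]},{"claw": 255,"xyz": [0.0,0.15,0.1],"delta_rot": [0,0,0.6]},{"claw": 255,"xyz": [0.0,0.15,0.1],"delta_rot": [0,0,0.6]}]}}

```text
clock: 16.23
tcp_pos: [0.5901, 0.0046, 0.2245]
orientation: [3.125, 0.303, 0.023]
contact_force: [0.9, -2.6, 5.1]
opening: 0.0309
```

Run:
```python
from h import *
st()
```

```text
t 16.23 tcp [0.5901 0.0046 0.2245] yaw_y -1.377 z [ 0.015 -0.001 -1.   ] F [ 0.9 -2.6  5.1] M [-0.58 -0.23 -0.01] op 0.0309 j [-0.06  0.33  1.5   0.    1.31  1.31]
```

>>> {"fn": "carry_out", "kwargs": {"deltas": [{"claw": 255,"xyz": [0.0,0.15,0.1],"delta_rot": [0,0,0.15]},{"claw": 255,"xyz": [0.0,0.15,0.1],"delta_rot": [0,0,0.3]},{"claw": 255,"xyz": [0.0,0.15,0.1],"delta_rot": [0,0,0.45]},{"claw": 255,"xyz": [0.0,0.15,0.1],"delta_rot": [0,0,0.45]}]}}

```text
clock: 16.73
tcp_pos: [0.5901, 0.0026, 0.2243]
orientation: [-3.117, 0.394, -0.023]
contact_force: [0.4, -0.9, 6.9]
opening: 0.031
```

Run:
```python
from h import *
st()
w=cap('wrist','w8.png');s=cap('side')
f=lambda i,x,y,W,H:cv2.resize(i[y:y+H,x:x+W,::-1],(400,300),interpolation=cv2.INTER_CUBIC)
cv2.imwrite('pics/c8.png',np.hstack([f(s['pixels'],220,130,133,100),f(w['pixels'],180,150,200,150)]))
```

```text
t 16.73 tcp [0.5901 0.0026 0.2243] yaw_y -1.822 z [ 0.014 -0.002 -1.   ] F [ 0.4 -0.9  6.9] M [-0.4   0.    0.02] op 0.031 j [-0.07  0.33  1.5  -0.    1.31  1.76]
```

View pics/c8.png

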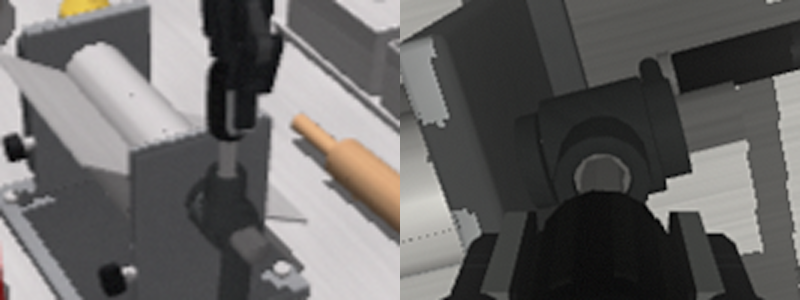

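Run:
```python
from h import *
a={}
for n in ('w5','w6','w7'):
    i=cv2.imread(f'pics/{n}.png',0); i=cv2.resize(i,(120,90),interpolation=cv2.INTER_AREA); a[n]=i[68:73,44:76].mean(0).astype(int)
i=cv2.imread('pics/w8.png',0)[170:260,220:340]; a['w8']=i[68:73,44:76].mean(0).astype(int)
for k,v in a.items(): print(k,v.tolist())
print(i[50:76:3,44:76])
s=ctrl.read_state();print(s['joint_efforts'])
```

```text
w5 [50, 50, 50, 49, 48, 48, 59, 64, 64, 64, 64, 63, 63, 63, 65, 66, 66, 66, 65, 66, 65, 66, 65, 66, 66, 62, 57, 52, 48, 47, 47, 47]
w6 [47, 45, 45, 45, 43, 44, 57, 66, 65, 64, 64, 64, 64, 64, 66, 67, 67, 67, 66, 66, 67, 66, 66, 66, 67, 63, 58, 50, 42, 41, 41, 40]
w7 [46, 46, 43, 38, 41, 62, 70, 66, 64, 64, 64, 64, 64, 64, 65, 67, 66, 66, 66, 66, 66, 65, 66, 66, 67, 61, 56, 70, 68, 47, 34, 38]
w8 [39, 37, 28, 58, 86, 89, 71, 59, 60, 61, 61, 61, 61, 60, 63, 64, 65, 63, 64, 63, 64, 64, 64, 64, 65, 61, 53, 65, 86, 93, 80, 45]
[[28 30 28 30 29 29 34 38 40 41 44 42 42 43 43 43 44 43 43 43 44 42 43 42
  41 41 38 35 32 32 31 31]
 [32 34 39 40 42 42 42 41 41 42 41 40 41 41 40 40 39 40 41 42 41 41 41 43
  41 42 43 41 41 43 43 43]
 [41 41 41 40 40 40 43 40 41 39 39 36 34 38 43 41 42 41 41 41 37 36 36 39
  41 39 39 40 41 40 43 41]
 [40 43 41 42 41 39 35 48 57 75 85 84 82 78 70 68 67 63 61 63 62 65 79 88
  83 72 45 35 39 40 41 40]
 [39 38 40 38 33 47 77 91 75 59 58 61 59 60 62 63 63 62 62 64 63 64 62 61
  62 76 90 86 62 40 38 38]
 [40 39 35 43 81 94 89 71 58 60 60 61 59 61 63 64 64 63 64 64 64 64 64 63
  64 59 53 56 78 93 64 35]
 [40 37 33 77 90 89 75 61 60 62 61 61 61 60 64 64 65 64 65 63 65 65 65 63
  65 59 53 57 81 91 88 56]
 [39 38 24 44 82 90 70 59 61 63 61 61 63 60 64 64 65 64 64 63 65 64 64 65
  65 63 54 67 88 95 75 40]
 [40 40 35 22 64 86 72 62 62 64 65 58 50 55 60 61 61 59 67 69 68 69 68 67
  69 67 57 59 86 77 39 30]]
[ 7.94230141e-01 -4.27855468e+01 -2.23174632e+01  6.21483643e-01
  2.02405168e-02  4.40818991e-02]
```

>>> {"fn": "carry_out", "kwargs": {"deltas": [{"claw": 255,"xyz": [0.0,0.1,0.1],"delta_rot": [0,0,0.15]},{"claw": 255,"xyz": [0.0,0.1,0.1],"delta_rot": [0,0,0.3]},{"claw": 255,"xyz": [0.0,0.1,0.1],"delta_rot": [0,0,0.3]}]}}

```text
clock: 17.2
tcp_pos: [0.5896, 0.0013, 0.2242]
orientation: [-3.024, 0.845, -0.023]
contact_force: [0.3, -1.2, 7.4]
opening: 0.0308
```

Run:
```python
from h import *
st();print(ctrl.read_state()['joint_efforts'])
w=cap('wrist','w9.png')
i=cv2.imread('pics/w9.png',0)[170:260,220:340];print(i[68:73,44:76].mean(0).astype(int))
```

```text
t 17.2 tcp [0.5896 0.0013 0.2242] yaw_y -2.116 z [ 0.014 -0.002 -1.   ] F [ 0.3 -1.2  7.4] M [-0.22  0.06 -0.12] op 0.0308 j [-0.07  0.32  1.5  -0.    1.3   2.05]
[ 5.87832257e-01 -4.24735951e+01 -2.22561371e+01  3.35463323e-01
 -3.67406930e-02  3.13906549e-01]
[40 37 25 68 91 93 74 60 61 62 62 63 62 62 65 66 66 66 66 65 66 66 66 67
 66 62 54 74 91 95 75 44]
```

>>> {"fn": "carry_out", "kwargs": {"deltas": [{"claw": 255,"xyz": [0.0,0.05,0.1],"delta_rot": [0,0,0.1]},{"claw": 255,"xyz": [0.0,0.05,0.1],"delta_rot": [0,0,0.2]},{"claw": 255,"xyz": [0.0,0.05,0.1],"delta_rot": [0,0,0.2]}]}}

```text
clock: 17.62
tcp_pos: [0.5891, 0.0008, 0.2242]
orientation: [-2.927, 1.133, -0.023]
contact_force: [-0.1, -0.5, 8.0]
opening: 0.0308
```

Run:
```python
from h import *
st();print(ctrl.read_state()['joint_efforts'])
w=cap('wrist','w10.png')
i=cv2.imread('pics/w10.png',0)[170:260,220:340];print(i[68:73,44:76].mean(0).astype(int))
```

```text
t 17.62 tcp [0.5891 0.0008 0.2242] yaw_y -2.309 z [ 0.015 -0.002 -1.   ] F [-0.1 -0.5  8. ] M [-0.13  0.04  0.05] op 0.0308 j [-0.07  0.32  1.5  -0.    1.3   2.24]
[  0.3918542  -42.18506098 -22.16113687   0.25461411  -0.05593346
   0.25407278]
[42 38 28 65 93 96 77 62 64 64 64 65 65 64 67 68 68 68 68 68 68 68 68 68
 69 64 55 70 91 98 76 43]
```

Run:
```python
from h import *
w=dict(np.load('w4.npz')); 
tcp=np.array([.5834,.0024,.2796]); yaw=2.399
tx=np.array([-np.sin(yaw),np.cos(yaw),0]);tz=np.array([0,0,1.])
for d,L in [(.000,.067),(.003,.067),(.005,.067),(.003,.057),(.005,.057),(.014,.012),(.016,.012),(.014,.002),(.016,.002)]:
    print(d,L,proj(w,tcp+tx*d-tz*L).round(1))
for n in ('w5','w6','w7'):
    i=cv2.resize(cv2.imread(f'pics/{n}.png',0),(120,90),interpolation=cv2.INTER_AREA);print(n,i[68:84,58:62].mean(1).astype(int))
for n in ('w8','w9','w10'):
    i=cv2.imread(f'pics/{n}.png',0)[170:260,220:340];print(n,i[68:84,58:62].mean(1).astype(int))
    im=cv2.imread(f'pics/{n}.png')
s=ctrl.read_state();c=cap('wrist')
for z in(.177,.1725):
  for y in (0,.002,.004): print(z,y,proj(c,[.586,y,z]).round(1))
```

```text
0.0 0.067 [[283.1 225.6]]
0.003 0.067 [[283.1 221.4]]
0.005 0.067 [[283.1 218.6]]
0.003 0.057 [[283.2 226.6]]
0.005 0.057 [[283.2 223.7]]
0.014 0.012 [[283.4 237.1]]
0.016 0.012 [[283.4 233.4]]
0.014 0.002 [[283.5 245.1]]
0.016 0.002 [[283.5 241.2]]
w5 [66 66 66 65 66 67 61 38 18 20 22 21 22 20 20 20]
w6 [67 66 67 67 67 68 62 39 18 19 21 20 19 20 20 20]
w7 [66 66 66 66 67 68 65 41 17 18 19 18 19 20 19 19]
w8 [64 63 65 64 63 65 60 35 12 15 16 15 16 15 16 14]
w9 [66 66 66 65 66 68 62 36 10 16 16 15 16 16 17 15]
w10 [68 68 67 68 68 70 64 39 12 16 16 16 16 16 15 16]
0.177 0 [[285.1 239.1]]
0.177 0.002 [[282.7 241.1]]
0.177 0.004 [[280.3 243.1]]
0.1725 0 [[285.  236.4]]
0.1725 0.002 [[282.7 238.4]]
0.1725 0.004 [[280.3 240.4]]
```

Run:
```python
from h import *
s=cap('side');a=np.load('v4.npz')['s'].mean(2).astype(int)
print(a[145:185,290:302])
print('rows from 145')
for L in (.067,.062,.057,.012,.007,.002):print(L,proj(s,[.5845,.003,.2796-L]).round(1))
b=s['pixels'].mean(2).astype(int)
print(b[160:195,288:304])
for L in (.067,.057,.012,.007,.002):print(L,proj(s,[.5865,.002,.2242-L]).round(1))
```

```text
[[ 19  17  21  23  16  17  18  15  23  19  18  17]
 [ 14  21  20  20  20  20  14  20  20  22  19  16]
 [ 15  18  17  21  21  17  17  17  18  20  20  16]
 [ 18  18  22  19  16  18  14  19  18  20  16  17]
 [ 13  22  22  19  19  12  13  18  17  20  18  17]
 [ 13  15  19  19  18  18  18  19  22  16  20  13]
 [ 57  16  20  17  18  18  19  17  24  21  15  16]
 [135  57  16  17  18  19  14  17  19  13  16  13]
 [194 119  34  17  16  14  13  16  13  12  15 117]
 [208 192 154  88  38  34  32  31  45  86 160 192]
 [207 207 198 134  89  89  89  89  93 166 200 208]
 [207 207 207 142  99 102 101 101 116 185 208 207]
 [205 206 207 142  99 101 100 100 120 186 208 206]
 [203 204 203 144 100 102 100 101 118 184 205 206]
 [203 203 204 145 100 101  99 101 119 184 205 205]
 [204 204 202 145 100 101 101 100 118 183 204 205]
 [207 204 203 144 102 103 100 100 116 183 203 202]
 [206 204 188 132 101 101 101  99 134 188 203 204]
 [207 207 184 129 101 101 100 101 139 189 204 204]
 [205 206 185 130 102 101  99 100 138 191 204 205]
 [206 204 183 130 100 100 100  99 139 193 207 206]
 [206 205 187 133 100 100 100
[... 2842 characters left out ...]
  41  71  87  98 101 100  91  64  45  43  56  70  74]
 [ 61  47  44  45  76  87  98 102  99  90  70  50  42  44  66  73]
 [ 57  44  44  45  62  84  96 102  98  89  71  48  43  41  67  73]
 [ 44  39  44  45  46  57  67  71  67  60  53  44  44  40  65  72]
 [ 39  37  41  43  43  46  48  50  51  47  48  45  43  44  65  72]
 [ 39  38  41  42  44  46  45  46  46  47  45  44  40  44  66  74]
 [ 38  37  41  44  44  45  44  46  45  47  46  44  41  42  67  72]
 [ 40  37  40  44  45  46  44  47  45  44  45  43  39  49  68  74]
 [ 40  37  42  43  44  45  46  46  44  46  42  41  41  48  69  73]]
0.067 [[295.3 194.3]]
0.057 [[295.4 190.7]]
0.012 [[296.2 174.3]]
0.007 [[296.2 172.4]]
0.002 [[296.3 170.5]]
```

>>> {"fn": "carry_out", "kwargs": {"deltas": [{"claw": 0,"xyz": [0,0,0],"delta_rot": [0,0,0]},{"claw": 0,"xyz": [0,0,0],"delta_rot": [0,0,0]},{"claw": 0,"xyz": [0,0,0],"delta_rot": [0,0,0]},{"claw": 0,"xyz": [0,0,0],"delta_rot": [0,0,0]}]}}

```text
clock: 18.27
tcp_pos: [0.5887, 0.0008, 0.2237]
orientation: [-2.928, 1.131, -0.021]
contact_force: [0.2, -0.6, -0.3]
opening: 0.0851
```

Run:
```python
from h import *
st()
w=cap('wrist','w11.png')
i=cv2.imread('pics/w11.png',0)[170:260,220:340];print(i[68:73,40:80].mean(0).astype(int));print(i[62:66,40:80].mean(0).astype(int));print(i[68:84,58:62].mean(1).astype(int))
b=cap('side')['pixels'].mean(2).astype(int);print(b[170:192,286:304])
```

```text
t 18.27 tcp [0.5887 0.0008 0.2237] yaw_y -2.308 z [ 0.014 -0.002 -1.   ] F [ 0.2 -0.6 -0.3] M [ 0.03  0.02 -0.03] op 0.0851 j [-0.07  0.32  1.5  -0.    1.3   2.24]
[38 38 38 38 38 29 36 72 87 86 67 57 59 59 59 59 59 59 61 62 62 62 62 62
 62 62 63 63 63 59 51 73 87 90 61 33 38 40 40 40]
[39 38 37 38 38 38 34 46 68 78 71 64 61 58 59 59 60 59 61 61 62 62 61 62
 61 62 62 62 61 54 69 84 79 57 38 38 40 40 41 41]
[62 62 62 62 62 64 54 29 12 15 16 16 16 16 15 15]
[[180 154  97  45  26  25  25  23  26  27  85  99  70  30  17  14  18  60]
 [180 147  89  42  29  26  24  27  26  23  83  98  67  27  16  16  20  68]
 [164 138  88  42  25  25  26  28  25  24  84  99  66  25  17  19  25  66]
 [159 133  84  41  25  25  24  28  28  23  85  97  62  21  12  13  46  70]
 [104 101  77  40  24  27  23  26  27  21  85  96  60  20  15  24  61  73]
 [ 74  86  73  48  29  24  26  24  22  34  84  96  56  19  29  59  72  75]
 [ 83  81  81  87  88  88  77  70  60  67  93  88  54  36  59  73  75  75]
 [ 76  76  76  81  82  84  86  88  91  96  99  93  77  72  74  75  75  75]
 [ 75  75  75  74  73  77  80  86  98 10
[... 310 characters left out ...]
 81  76  74  74  75  75]
 [ 74  74  73  73  73  70  77  87  97 100 103  90  75  74  73  75  74  74]
 [ 73  76  74  74  64  54  69  85  97 102 101  90  66  56  69  73  71  72]
 [ 75  76  74  60  45  44  66  84  97 101  99  90  65  50  51  70  73  74]
 [ 73  72  69  53  42  40  71  86  98 100  98  90  64  46  43  55  71  72]
 [ 72  74  63  47  44  49  76  87  98 101 100  89  71  49  42  45  66  73]
 [ 74  76  57  45  44  46  63  82  98 101  99  90  71  47  42  43  66  74]
 [ 65  56  44  38  45  44  49  55  67  72  70  61  52  45  44  39  65  74]
 [ 53  46  38  38  41  44  46  47  48  50  50  47  46  45  42  42  66  73]
 [ 47  45  38  37  41  40  43  47  45  46  45  47  46  44  41  45  65  73]]
```

>>> {"fn": "carry_out", "kwargs": {"deltas": [{"claw": 0,"xyz": [-0.38,0,0],"delta_rot": [0,0,-0.18]},{"claw": 0,"xyz": [-0.38,0,0],"delta_rot": [0,0,-0.36]},{"claw": 0,"xyz": [-0.38,0,0],"delta_rot": [0,0,-0.54]},{"claw": 0,"xyz": [-0.38,0,0],"delta_rot": [0,0,-0.72]},{"claw": 0,"xyz": [-0.38,0,0],"delta_rot": [0,0,-0.9]}]}}

```text
clock: 19.0
tcp_pos: [0.5861, 0.0034, 0.2238]
orientation: [3.127, 0.265, 0.021]
contact_force: [-0.1, -0.2, 0.3]
opening: 0.0855
```

>>> {"fn": "carry_out", "kwargs": {"deltas": [{"claw": 0,"xyz": [0,0,0],"delta_rot": [0,0,-0.18]},{"claw": 0,"xyz": [0,0,0],"delta_rot": [0,0,-0.36]},{"claw": 0,"xyz": [0,0,0],"delta_rot": [0,0,-0.54]},{"claw": 0,"xyz": [0,0,0],"delta_rot": [0,0,-0.72]},{"claw": 0,"xyz": [0,0,0],"delta_rot": [0,0,-0.9]}]}}

```text
clock: 19.62
tcp_pos: [0.586, 0.0034, 0.2238]
orientation: [2.691, 1.604, 0.017]
contact_force: [-0.3, -0.7, 1.4]
opening: 0.0852
```

>>> {"fn": "carry_out", "kwargs": {"deltas": [{"claw": 0,"xyz": [0,0,0],"delta_rot": [0,0,-0.18]},{"claw": 0,"xyz": [0,0,0],"delta_rot": [0,0,-0.36]},{"claw": 0,"xyz": [0,0,0],"delta_rot": [0,0,-0.54]},{"claw": 0,"xyz": [0,0,0],"delta_rot": [0,0,-0.72]},{"claw": 0,"xyz": [0,0,0],"delta_rot": [0,0,-0.9]}]}}

```text
clock: 20.25
tcp_pos: [0.586, 0.0034, 0.2237]
orientation: [1.715, 2.617, 0.009]
contact_force: [1.1, -0.0, -1.4]
opening: 0.0854
```

>>> {"fn": "carry_out", "kwargs": {"deltas": [{"claw": 0,"xyz": [0,0,0],"delta_rot": [0,0,-0.18]},{"claw": 0,"xyz": [0,0,0],"delta_rot": [0,0,-0.36]},{"claw": 0,"xyz": [0,0,0],"delta_rot": [0,0,-0.54]},{"claw": 0,"xyz": [0,0,0],"delta_rot": [0,0,-0.72]},{"claw": 0,"xyz": [0,0,0],"delta_rot": [0,0,-0.9]}]}}

```text
clock: 20.88
tcp_pos: [0.586, 0.0034, 0.2237]
orientation: [0.396, 3.103, -0.001]
contact_force: [0.2, -0.4, -0.1]
opening: 0.0857
```

Run:
```python
from h import *
st();go([.586,.0035,.2245],1.57);print(ctrl.read_state()['joint_efforts'])
```

```text
t 20.88 tcp [0.586  0.0034 0.2237] yaw_y 1.317 z [ 0.013 -0.002 -1.   ] F [ 0.2 -0.4 -0.1] M [-0.01 -0.03  0.01] op 0.0857 j [-0.07  0.32  1.51 -0.    1.3  -1.38]
xyz [-0.0, 0.01, -0.08] rot [-0.0, 0.014, -0.253]
[ 3.55831953e-04 -4.65627837e+01 -2.51355886e+01 -7.28108163e-03
 -8.06998112e-02  1.50554728e+00]
```

>>> {"fn": "carry_out", "kwargs": {"deltas": [{"claw": 255,"xyz": [0,0,0],"delta_rot": [0,0.01,0]},{"claw": 255,"xyz": [0,0,0],"delta_rot": [0,0.01,0]},{"claw": 255,"xyz": [0,0,0],"delta_rot": [0,0.01,0]},{"claw": 255,"xyz": [0,0,0],"delta_rot": [0,0.01,0]},{"claw": 255,"xyz": [0,0,0],"delta_rot": [0,0.01,0]}]}}

```text
clock: 21.5
tcp_pos: [0.586, 0.0035, 0.2238]
orientation: [0.398, 3.112, 0.002]
contact_force: [-0.2, 0.4, 1.1]
opening: 0.0306
```

Run:
```python
from h import *
st();print(ctrl.read_state()['joint_efforts'])
c=cap('wrist','w12.png');i=cv2.imread('pics/w12.png',0)[170:260,220:340];print(i[68:73,40:80].mean(0).astype(int))
```

```text
t 21.5 tcp [0.586  0.0035 0.2238] yaw_y 1.317 z [ 0.004  0.001 -1.   ] F [-0.2  0.4  1.1] M [ 0.06 -0.    0.03] op 0.0306 j [-0.07  0.33  1.5   0.    1.31 -1.38]
[-1.82766267e-01 -4.64031851e+01 -2.48319411e+01 -1.24792610e-01
 -1.31812901e-02  5.38354623e-03]
[39 40 39 37 35 33 30 24 29 45 43 31 25 24 22 18 18 19 17 18 19 19 21 19
 19 20 20 20 21 20 21 24 29 37 29 21 28 34 37 39]
```

>>> {"fn": "carry_out", "kwargs": {"deltas": [{"claw": 255,"xyz": [0,0,0],"delta_rot": [0,0,0.15]},{"claw": 255,"xyz": [0,0,0],"delta_rot": [0,0,0.3]},{"claw": 255,"xyz": [0,0,0],"delta_rot": [0,0,0.3]},{"claw": 255,"xyz": [0,0,0],"delta_rot": [0,0,0.3]}]}}

```text
clock: 22.05
tcp_pos: [0.586, 0.0035, 0.2238]
orientation: [0.855, 3.019, 0.003]
contact_force: [0.3, 0.0, 0.3]
opening: 0.031
```

Run:
```python
from h import *
st();print(ctrl.read_state()['joint_efforts'])
c=cap('wrist','w13.png');i=cv2.imread('pics/w13.png',0)[170:260,220:340];print(i[68:73,40:80].mean(0).astype(int))
```

```text
t 22.05 tcp [0.586  0.0035 0.2238] yaw_y 1.019 z [ 0.004  0.001 -1.   ] F [0.3 0.  0.3] M [ 0.06  0.01 -0.01] op 0.031 j [-0.07  0.33  1.5   0.    1.31 -1.09]
[-6.62870659e-02 -4.64812267e+01 -2.48907906e+01 -4.19546699e-02
 -3.78864817e-02 -8.97922837e-04]
[38 38 38 35 33 32 30 24 25 37 40 31 24 23 21 19 18 18 18 17 18 20 20 21
 20 21 21 22 22 21 21 25 29 44 35 22 28 36 37 39]
```

>>> {"fn": "carry_out", "kwargs": {"deltas": [{"claw": 255,"xyz": [0,0,0],"delta_rot": [0,0,0.15]},{"claw": 255,"xyz": [0,0,0],"delta_rot": [0,0,0.3]},{"claw": 255,"xyz": [0,0,0],"delta_rot": [0,0,0.4]},{"claw": 255,"xyz": [0,0,0],"delta_rot": [0,0,0.4]}]}}

```text
clock: 22.6
tcp_pos: [0.5861, 0.0036, 0.2238]
orientation: [1.435, 2.791, 0.004]
contact_force: [0.7, 1.2, 0.9]
opening: 0.0306
```

Run:
```python
from h import *
st();print(ctrl.read_state()['joint_efforts'])
c=cap('wrist','w14.png')
for n in (12,13,14):
  i=cv2.imread(f'pics/w{n}.png',0)[170:260,220:340];print(i[58:66:2,40:80])
```

```text
t 22.6 tcp [0.5861 0.0036 0.2238] yaw_y 0.621 z [ 0.004  0.001 -1.   ] F [0.7 1.2 0.9] M [ 0.07 -0.01 -0.01] op 0.0306 j [-0.07  0.33  1.5   0.    1.31 -0.69]
[-2.16739546e-01 -4.64872956e+01 -2.48197746e+01 -1.66071667e-01
 -6.23393702e-03  3.20628248e-01]
[[42 40 39 39 42 37 39 37 34 47 78 89 68 53 59 60 60 60 60 59 60 59 60 59
  58 57 57 57 55 56 71 84 84 67 41 35 39 37 39 38]
 [40 41 39 40 39 37 35 29 64 87 89 77 57 55 60 61 60 60 60 59 59 60 60 61
  58 57 58 57 58 57 55 59 72 85 74 43 35 38 38 39]
 [40 39 39 40 40 39 35 39 75 87 76 57 50 57 60 60 60 60 61 60 59 60 61 60
  60 59 58 56 59 57 58 56 64 80 87 64 38 37 37 40]
 [41 40 40 39 39 38 29 59 82 83 68 53 52 58 61 60 59 59 59 59 60 61 60 61
  59 58 57 57 57 58 56 56 71 84 90 61 31 35 38 37]]
[[38 38 37 39 39 39 40 36 33 49 81 82 60 53 59 60 59 59 59 60 60 59 60 60
  58 57 57 58 57 56 56 55 75 80 52 34 39 39 40 39]
 [40 39 37 39 38 38 39 34 49 79 87 70 52 56 60 60 60 60 59 60 59 58 60 60
  58 57 57 58 57 57 58 54 74 86 80 51 34 37 40 39]
 [40 38 38 38 38 37 36 33 67 84 87 70 52 57 59 59 59 59 60 59 59 58 59 61
  58 56 56 56 58 57 57 54 74 86 88 71 38 36 38 39]
 [38 38 38 39 37 36 32 37 75 87 86 69 51 57 59 59 59 59 60 59 60 59 59 60
  59 57 56 57 57 57 57 56 70 83 87 74 46 34 40 39]]
[[41 42 40 42 40 41 41 39 36 51 80 86 71 61 60 61 61 60 61 61 59 60 61 61
  58 58 59 58 59 57 60 81 90 82 59 39 40 40 42 41]
 [42 41 41 40 39 40 40 37 41 77 80 62 51 58 61 60 61 62 60 61 61 60 61 60
  59 59 58 59 59 59 58 57 77 86 88 67 39 37 40 41]
 [42 42 40 40 41 41 39 35 75 90 72 54 52 59 62 61 60 61 60 61 61 61 61 62
  60 57 57 57 59 57 59 58 68 83 90 70 39 36 41 40]
 [41 41 42 40 39 39 35 34 75 86 88 66 51 58 62 60 60 61 60 61 59 60 60 61
  60 58 57 58 58 59 58 58 54 72 87 71 39 36 43 41]]
```

Run:
```python
from h import *
s=cap('side');T=s['camera_from_world'];cam=-T[:3,:3].T@T[:3,3]
for kx,ky in ((.586,.0035),(.584,.001)):
  k=np.array([kx,ky]);d=cam[:2]-k;d/=np.linalg.norm(d)
  P=lambda r,z:proj(s,[*(k+d*r),z])[0].round(1)
  print('hole near',P(9,0) if 0 else P(.009,.177),'boss near',P(.0155,.177),'boss far',P(-.0155,.177),'hole far',P(-.009,.177))
  for tip in (.158,.1585,.163,.169): print(tip,'handle near edge',P(.016,tip+.055),'handle top far',P(-.016,tip+.111))
b=s['pixels'].mean(2).astype(int);print(b[168:205,295])
cv2.imwrite('pics/s9.png',s['pixels'][:,:,::-1])
```

```text
hole near [294.9 189.3] boss near [294.9 191.1] boss far [295.2 183. ] hole far [295.1 184.6]
0.158 handle near edge [295.4 177.8] handle top far [296.8 147.8]
0.1585 handle near edge [295.5 177.7] handle top far [296.8 147.6]
0.163 handle near edge [295.5 175.9] handle top far [296.9 145.7]
0.169 handle near edge [295.6 173.6] handle top far [297.  143.3]
hole near [294.7 190.2] boss near [294.6 191.9] boss far [295.  183.8] hole far [294.9 185.4]
0.158 handle near edge [295.2 178.7] handle top far [296.5 148.5]
0.1585 handle near edge [295.2 178.5] handle top far [296.5 148.3]
0.163 handle near edge [295.3 176.8] handle top far [296.6 146.5]
0.169 handle near edge [295.4 174.5] handle top far [296.7 144. ]
[ 84  86  88  88  90  97  89  48  18  87 100 101 101  99 101 101 100 100
 100 100  99  69  50  47  46  45  44  46  44  46  44  46  48  45  45  44
  45]
```

>>> {"fn": "carry_out", "kwargs": {"deltas": [{"claw": 255,"xyz": [0,0,0.1],"delta_rot": [0,0,0.15]},{"claw": 255,"xyz": [0,0,0.1],"delta_rot": [0,0,0.15]}]}}

```text
clock: 22.95
tcp_pos: [0.5861, 0.0036, 0.2236]
orientation: [1.639, 2.676, 0.005]
contact_force: [-0.8, 0.6, 5.6]
opening: 0.0303
```

```bash
cat > q.py <<'E'
from h import *
s=ctrl.read_state();m=R.from_rotvec(s['orientation']).as_matrix()
print('yaw',round(np.arctan2(m[1,1],m[0,1]),3),'z',s['tcp_pos'][2].round(4),'Mz',s['moment'].round(2),'F',s['contact_force'].round(1),'e6',s['joint_efforts'][5].round(3),'v6',s['joint_velocities'][5].round(3))
E
python3 q.py
```

```text
yaw 0.472 z 0.2236 Mz [ 0.12  0.29 -0.09] F [-0.8  0.6  5.6] e6 0.342 v6 -0.041
```

>>> {"fn": "carry_out", "kwargs": {"deltas": [{"claw": 255,"xyz": [0,0,0],"delta_rot": [0,0,0.15]},{"claw": 255,"xyz": [0,0,0],"delta_rot": [0,0,0.15]}]}}

```text
clock: 23.2
tcp_pos: [0.5861, 0.0036, 0.2237]
orientation: [1.831, 2.549, 0.005]
contact_force: [0.1, 0.4, 3.0]
opening: 0.0307
```

```bash
python3 q.py
```

```text
yaw 0.325 z 0.2237 Mz [ 0.09  0.07 -0.07] F [0.1 0.4 3. ] e6 0.48 v6 -0.043
```

>>> {"fn": "carry_out", "kwargs": {"deltas": [{"claw": 255,"xyz": [0,0,0],"delta_rot": [0,0,0.15]},{"claw": 255,"xyz": [0,0,0],"delta_rot": [0,0,0.15]}]}}

```text
clock: 23.45
tcp_pos: [0.5862, 0.0036, 0.2237]
orientation: [2.011, 2.409, 0.006]
contact_force: [-0.9, 0.2, 1.9]
opening: 0.031
```

```bash
python3 q.py
```

```text
yaw 0.18 z 0.2237 Mz [ 0.03 -0.   -0.04] F [-0.9  0.2  1.9] e6 0.472 v6 -0.037
```

>>> {"fn": "carry_out", "kwargs": {"deltas": [{"claw": 255,"xyz": [0,0,0],"delta_rot": [0,0,0.15]},{"claw": 255,"xyz": [0,0,0],"delta_rot": [0,0,0.15]}]}}

```text
clock: 23.7
tcp_pos: [0.5862, 0.0036, 0.2237]
orientation: [2.18, 2.258, 0.006]
contact_force: [-0.3, 0.7, 1.3]
opening: 0.0311
```

```bash
python3 q.py
```

```text
yaw 0.035 z 0.2237 Mz [0.22 0.12 0.03] F [-0.3  0.7  1.3] e6 0.461 v6 -0.032
```

>>> {"fn": "carry_out", "kwargs": {"deltas": [{"claw": 255,"xyz": [0,0,0],"delta_rot": [0,0,0.15]},{"claw": 255,"xyz": [0,0,0],"delta_rot": [0,0,0.15]}]}}

```text
clock: 23.95
tcp_pos: [0.5861, 0.0037, 0.2237]
orientation: [2.337, 2.095, 0.007]
contact_force: [0.4, 0.4, 2.0]
opening: 0.0307
```

```bash
python3 q.py
```

```text
yaw -0.109 z 0.2237 Mz [ 0.16  0.11 -0.03] F [0.4 0.4 2. ] e6 0.464 v6 -0.029
```

>>> {"fn": "carry_out", "kwargs": {"deltas": [{"claw": 255,"xyz": [0,0,0],"delta_rot": [0,0,0.15]},{"claw": 255,"xyz": [0,0,0],"delta_rot": [0,0,0.15]}]}}

```text
clock: 24.2
tcp_pos: [0.5862, 0.0037, 0.2237]
orientation: [2.482, 1.922, 0.007]
contact_force: [-0.0, 1.6, 2.4]
opening: 0.0307
```

```bash
python3 q.py
```

```text
yaw -0.253 z 0.2237 Mz [0.16 0.05 0.02] F [-0.   1.6  2.4] e6 0.417 v6 -0.029
```

>>> {"fn": "carry_out", "kwargs": {"deltas": [{"claw": 255,"xyz": [0,0,0],"delta_rot": [0,0,0.15]},{"claw": 255,"xyz": [0,0,0],"delta_rot": [0,0,0.15]}]}}

```text
clock: 24.45
tcp_pos: [0.5862, 0.0038, 0.2237]
orientation: [2.615, 1.738, 0.008]
contact_force: [-0.5, 1.0, 2.3]
opening: 0.031
```

```bash
python3 q.py
python3 - <<'E'
from h import *
c=cap('wrist','w15.png')
i=cv2.imread('pics/w15.png',0)[170:260,220:340];print(i[58:66:2,40:80])
E
```

```text
yaw -0.397 z 0.2237 Mz [ 0.13  0.08 -0.09] F [-0.5  1.   2.3] e6 0.385 v6 -0.028
[[45 45 45 44 43 42 42 39 39 66 85 83 66 58 61 60 61 60 60 61 59 61 60 61
  58 58 58 57 57 57 57 79 88 89 73 44 34 39 40 38]
 [42 42 42 42 43 42 41 38 50 80 72 54 51 58 61 62 60 60 60 61 60 61 61 60
  58 57 57 57 57 57 56 58 77 85 87 66 38 36 38 38]
 [43 43 43 42 42 42 40 34 74 90 76 56 52 59 61 61 61 61 60 60 60 60 59 59
  57 58 58 58 57 58 56 55 70 83 86 74 44 32 37 39]
 [44 44 43 42 42 42 38 42 75 87 87 67 51 59 62 60 61 60 60 61 61 61 60 60
  58 57 59 57 57 57 57 56 57 75 88 70 38 35 41 41]]
```

>>> {"fn": "carry_out", "kwargs": {"deltas": [{"claw": 255,"xyz": [0,0,-2],"delta_rot": [0,0,0]},{"claw": 255,"xyz": [0,0,-5.6],"delta_rot": [0,0,0]},{"claw": 255,"xyz": [0,0,-5.6],"delta_rot": [0,0,0]},{"claw": 255,"xyz": [0,0,-5.6],"delta_rot": [0,0,0]}]}}

```text
clock: 25.0
tcp_pos: [0.5852, 0.0036, 0.2785]
orientation: [2.613, 1.742, 0.005]
contact_force: [-0.7, 0.2, -2.0]
opening: 0.0307
```

Run:
```python
from h import *
st();w=cap('wrist','w16.png');np.savez('w16.npz',mtx=w['mtx'],camera_from_world=w['camera_from_world'])
i=cv2.imread('pics/w16.png',0)
print(proj(w,[[.586,.0035,.177],[.586,.0035,.1725],[.586,.0035,.2115]]).round(1))
u,v=proj(w,[.586,.0035,.1725])[0].round().astype(int)
print(i[v-14:v+18,u-16:u+17])
a=cv2.resize(cv2.imread('pics/w5.png',0),(120,90),interpolation=cv2.INTER_AREA);print('w5');print(a[30:56,46:78])
```

```text
t 25.0 tcp [0.5852 0.0036 0.2785] yaw_y -0.395 z [ 0.003  0.001 -1.   ] F [-0.7  0.2 -2. ] M [-0.05  0.03  0.07] op 0.0307 j [-0.07  0.29  1.41  0.    1.44  0.33]
[[281.4 208.2]
 [281.4 206.5]
 [281.6 223.3]]
[[ 43  38  36 ...  33  33  32]
 [ 39  36  35 ...  37  33  31]
 [ 39  36  38 ...  41  39  34]
 ...
 [160  92  24 ...  39  41  40]
 [178 122  41 ...  41  43  41]
 [172 157 105 ...  42  43  40]]
w5
[[34 36 42 43 45 44 44 46 45 43 43 43 41 40 40 40 39 40 41 42 42 43 42 43
  44 43 44 42 41 37 32 32]
 [37 40 44 44 45 44 45 44 44 42 40 40 39 39 43 41 37 38 39 40 41 41 42 43
  43 43 43 44 45 42 36 32]
 [42 44 44 44 46 45 44 43 41 39 40 46 52 65 75 74 71 66 63 52 41 39 40 42
  42 42 42 44 44 44 39 33]
 [45 46 45 45 45 44 42 40 37 53 69 77 79 86 91 91 91 86 85 80 67 51 41 39
  41 43 42 43 42 44 43 36]
 [46 45 44 45 44 43 40 43 61 80 91 92 91 90 89 89 89 88 90 92 88 79 61 42
  37 40 42 41 42 43 44 40]
 [45 45 45 44 42 39 42 64 85 92 91 90 89 89 86 87 88 88 89 90 90 90 85 66
  45 36 40 41 43 42 42 42]
 [45 45 44 45 42 44 66 83 89 89 89 88 89 87 87 88 89 90 89 88 87 87 91 87
  64 42 38 41 41
[... 1230 characters left out ...]
 46 45 46 41 33 47 68 87 94 92 86 78 69 63 61 67 79 85 91 94 82 62
  39 32 40 43 41 41 41 42]
 [44 44 45 45 45 45 39 34 40 61 80 91 92 89 83 77 78 83 89 92 93 84 58 35
  31 38 42 43 41 41 43 42]
 [43 44 45 45 44 45 43 39 34 36 49 65 78 81 81 86 91 88 79 72 66 54 36 31
  37 42 43 42 41 41 42 41]
 [44 44 44 44 44 44 45 45 41 37 32 35 51 55 54 61 66 59 48 40 33 32 36 39
  42 44 41 43 43 42 42 39]
 [45 44 44 45 45 45 45 45 45 43 39 41 50 51 46 39 32 30 30 34 33 37 42 43
  43 42 42 41 42 41 42 38]
 [47 43 43 44 44 44 46 46 44 45 48 55 63 65 62 58 53 49 46 45 42 41 42 43
  43 42 42 41 43 41 40 40]
 [49 47 46 43 44 44 45 44 44 47 56 63 66 67 66 67 67 65 62 60 58 54 48 42
  41 41 43 43 42 41 40 40]]
```

Run:
```python
import cv2,numpy as np
np.set_printoptions(linewidth=250,threshold=10**6)
i=cv2.imread('pics/w16.png',0);print(i[198:224,266:298])
```

```text
[[ 39  45  46  46  45  46  45  43  42  43  46  62  76  84  88  88  87  87  89  88  84  76  62  46  37  38  39  41  43  43  43  43]
 [ 43  46  45  46  45  44  45  41  36  53  71  83  87  86  85  84  84  84  84  84  85  87  83  76  57  38  37  41  43  43  43  43]
 [ 45  45  45  45  45  45  44  38  51  75  87  86  84  83  84  83  84  82  84  84  83  84  84  87  80  58  40  40  40  40  42  43]
 [ 46  45  47  45  45  44  39  41  73  87  88  86  85  84  85  84  85  84  82  83  83  84  82  84  86  80  57  39  40  42  41  41]
 [ 48  45  45  43  44  41  46  66  85  88  86  84  85  86  85  86  84  85  85  86  85  85  85  85  86  88  80  52  37  42  42  42]
 [ 45  47  43  43  42  39  58  81  87  86  85  85  86  85  85  84  85  86  85  87  85  85  85  86  84  85  91  66  40  38  41  41]
 [ 45  44  45  45  42  39  71  78  75  81  83  83  84  83  83  83  82  84  83  84  84  83  85  80  75  81  88  69  43  39  42  41]
 [ 45  45  45  43  44  40  77  75  61  77  84  83  83  83  82  82  83  81  83  83  82  84  83  69  60  78  87  74  46  36  42  40]
 [ 47  45  45  43  42  53  81  84  62  74  86  84  8
[... 1606 characters left out ...]
 32  36  39  40  41  40  42  42  40  40  40]
 [ 23  35  42  44  44  44  44  43  47  48  53  57  55  59  62  62  62  61  60  56  48  41  40  42  44  43  43  42  42  40  41  39]
 [ 43  31  38  42  45  45  42  44  54  60  62  63  62  62  62  62  61  61  60  60  58  50  43  41  41  43  42  41  42  40  39  39]
 [ 92  24  37  40  42  44  42  47  60  63  63  61  60  61  61  60  60  61  59  58  61  58  51  44  41  39  41  41  40  39  41  40]
 [122  41  30  35  38  40  40  52  61  62  61  61  62  61  61  60  61  61  60  58  59  60  60  53  43  37  39  41  39  41  43  41]
 [157 105  45  29  34  37  39  53  62  63  60  62  61  61  62  60  60  60  59  57  59  60  59  59  51  43  41  41  41  42  43  40]]
```

>>> {"fn": "carry_out", "kwargs": {"deltas": [{"claw": 255,"xyz": [0.03,0.08,2.5],"delta_rot": [0,0,0]},{"claw": 255,"xyz": [0.03,0.08,4.0],"delta_rot": [0,0,0]},{"claw": 255,"xyz": [0.03,0.08,5.0],"delta_rot": [0,0,0]},{"claw": 255,"xyz": [0.03,0.08,5.6],"delta_rot": [0,0,0]},{"claw": 255,"xyz": [0.03,0.08,5.6],"delta_rot": [0,0,0]}]}}

```text
clock: 25.68
tcp_pos: [0.5873, 0.0038, 0.2244]
orientation: [2.612, 1.741, 0.01]
contact_force: [-1.0, 0.9, 11.5]
opening: 0.0307
```

```bash
python3 q.py
```

```text
yaw -0.395 z 0.2244 Mz [ 0.15  0.21 -0.  ] F [-1.   0.9 11.5] e6 -0.008 v6 -0.0
```

>>> {"fn": "carry_out", "kwargs": {"deltas": [{"claw": 255,"xyz": [0,0,0],"delta_rot": [0,0,0.15]},{"claw": 255,"xyz": [0,0,0],"delta_rot": [0,0,0.15]},{"claw": 255,"xyz": [0,0,0],"delta_rot": [0,0,0.15]}]}}

```text
clock: 26.05
tcp_pos: [0.5874, 0.0038, 0.2245]
orientation: [2.733, 1.544, 0.01]
contact_force: [0.3, 0.9, 3.3]
opening: 0.0309
```

```bash
python3 q.py
```

```text
yaw -0.543 z 0.2245 Mz [-0.02  0.12 -0.1 ] F [0.3 0.9 3.3] e6 -0.081 v6 0.01
```

>>> {"fn": "carry_out", "kwargs": {"deltas": [{"claw": 255,"xyz": [0,0,0],"delta_rot": [0,0,0.15]},{"claw": 255,"xyz": [0,0,0],"delta_rot": [0,0,0.15]},{"claw": 255,"xyz": [0,0,0],"delta_rot": [0,0,0.15]}]}}

```text
clock: 26.42
tcp_pos: [0.5873, 0.0037, 0.2239]
orientation: [2.84, 1.339, 0.01]
contact_force: [1.2, -0.6, -2.3]
opening: 0.0308
```

```bash
python3 q.py
```

```text
yaw -0.689 z 0.2239 Mz [-0.17 -0.14  0.02] F [ 1.2 -0.6 -2.3] e6 -0.019 v6 0.014
```

>>> {"fn": "carry_out", "kwargs": {"deltas": [{"claw": 255,"xyz": [0,0,0],"delta_rot": [0,0,0.15]},{"claw": 255,"xyz": [0,0,0],"delta_rot": [0,0,0.15]},{"claw": 255,"xyz": [0,0,0],"delta_rot": [0,0,0.15]}]}}

```text
clock: 26.8
tcp_pos: [0.5871, 0.0037, 0.2237]
orientation: [2.931, 1.128, 0.009]
contact_force: [-0.7, -0.5, -0.6]
opening: 0.0309
```

```bash
python3 q.py
```

```text
yaw -0.836 z 0.2237 Mz [-0.1  -0.06 -0.02] F [-0.7 -0.5 -0.6] e6 -0.01 v6 0.013
```

>>> {"fn": "carry_out", "kwargs": {"deltas": [{"claw": 255,"xyz": [0,0,0],"delta_rot": [0,0,0.15]},{"claw": 255,"xyz": [0,0,0],"delta_rot": [0,0,0.3]},{"claw": 255,"xyz": [0,0,0],"delta_rot": [0,0,0.45]},{"claw": 255,"xyz": [0,0,0],"delta_rot": [0,0,0.45]},{"claw": 255,"xyz": [0,0,0],"delta_rot": [0,0,0.45]}]}}

```text
clock: 27.42
tcp_pos: [0.5872, 0.0032, 0.2237]
orientation: [3.108, 0.451, 0.009]
contact_force: [0.3, -2.5, -1.6]
opening: 0.0307
```

```bash
python3 q.py
```

```text
yaw -1.283 z 0.2237 Mz [-0.63 -0.15  0.01] F [ 0.3 -2.5 -1.6] e6 -0.004 v6 0.016
```

>>> {"fn": "carry_out", "kwargs": {"deltas": [{"claw": 255,"xyz": [0,0,-2],"delta_rot": [0,0,0]},{"claw": 255,"xyz": [0,0,-5.5],"delta_rot": [0,0,0]},{"claw": 255,"xyz": [0,0,-5.5],"delta_rot": [0,0,0]},{"claw": 255,"xyz": [0,0,-5.5],"delta_rot": [0,0,0]}]}}

```text
clock: 27.92
tcp_pos: [0.5862, 0.0036, 0.2779]
orientation: [-3.109, -0.453, -0.007]
contact_force: [-0.6, 0.3, -1.4]
opening: 0.0307
```

Run:
```python
from h import *
np.set_printoptions(linewidth=250,threshold=10**6)
st();w=cap('wrist','w17.png')
i=cv2.imread('pics/w17.png',0)
u,v=proj(w,[.586,.0035,.1725])[0].round().astype(int);print(u,v)
print(i[v-10:v+15,u-15:u+17])
```

```text
t 27.93 tcp [0.5862 0.0036 0.2779] yaw_y -1.282 z [ 0.004  0.001 -1.   ] F [-0.6  0.3 -1.4] M [ 0.   -0.   -0.01] op 0.0307 j [-0.07  0.29  1.41  0.    1.44  1.21]
280 208
[[ 39  43  43  42  42  41  41  39  36  31  43  64  76  76  84  88  88  88  85  83  78  63  46  37  37  40  39  42  39  40  39  41]
 [ 42  42  42  43  41  41  41  39  38  60  77  86  89  87  86  85  85  85  86  88  89  84  77  66  44  35  39  40  40  39  40  41]
 [ 43  43  42  43  40  41  39  31  62  87  89  87  85  85  86  84  83  84  86  86  86  86  89  85  62  37  37  40  40  41  41  41]
 [ 45  43  42  42  41  40  33  46  80  88  87  85  84  85  84  83  84  84  86  86  86  84  84  87  80  57  40  37  40  40  39  41]
 [ 42  42  41  42  42  36  50  74  85  85  86  84  85  85  84  84  85  86  85  84  84  82  84  84  87  81  52  34  39  38  40  41]
 [ 43  41  42  41  39  36  69  80  83  86  85  84  83  84  84  84  85  86  85  83  82  83  84  85  85  90  64  36  37  40  39  40]
 [ 44  41  40  40  37  53  83  76  76  84  85  84  86  84  85  86  87  86  83  81  83  84  84  86  87  88  83  51  33  40  40  42]
 [ 43  41  
[... 1647 characters left out ...]
 45  33  28  33  40  42  40  42  42  41  40]
 [ 90  25  36  40  42  41  41  42  38  36  31  29  36  47  56  62  65  61  61  51  32  27  30  35  41  41  40  41  41  41  40  40]
 [135  63  29  38  41  44  42  41  47  49  50  52  53  56  60  59  60  61  60  58  48  39  39  41  42  42  42  40  39  40  39  40]
 [166 113  44  34  39  42  41  41  53  58  62  63  62  61  61  61  61  61  59  59  58  54  45  41  41  40  41  41  40  41  40  39]
 [171 159 110  50  33  38  38  43  58  63  62  61  62  62  61  62  61  62  60  59  58  58  55  47  40  39  40  40  40  40  38  34]
 [168 174 164  98  30  30  33  44  57  61  61  61  61  60  61  60  60  61  60  59  60  59  59  56  47  40  39  41  39  38  33  25]]
```

```bash
cat > hexang.py <<'E'
from h import *
def ang(img,c,roi,z):
    x0,y0,w,h=roi; g=img.astype(float); P=[]
    for u in range(x0,x0+w):
        col=g[y0:y0+h,u]
        d=[r for r in range(1,h-1) if col[r]<73<=col[r+1] and col[max(0,r-2):r+1].min()<68 and col[r+1:r+4].max()>80]
        # keep crossings below wall: wall (dark 50-70) to bright ring
        d=[r for r in d if col[r-1]>50 or r<2]
        if d:
            r=d[-1]; P.append((u,y0+r+(73-col[r])/(col[r+1]-col[r])))
    P=np.array(P); W=np.array([onz(c,p,z)[:2] for p in P])
    best=None
    for k in range(4,len(P)-3):   # two-segment line fit
        e=0;A=[]
        for S in (W[:k],W[k:]):
            m=S.mean(0);U,s,V=np.linalg.svd(S-m);e+=s[1]**2;A.append((np.degrees(np.arctan2(V[0,1],V[0,0])),len(S)))
        if best is None or e<best[0]:best=(e,A)
    print(len(P),'resid mm',round(1e3*(best[0]/len(P))**.5,2),[(round(a%60,1),round(a,1),n) for a,n in best[1]])
if __name__=='__main__':
    c=cap('wrist')
    import sys
    np.savez('w17.npz',mtx=c['mtx'],camera_from_world=c['camera_from_world'])
    for n,f in (('w4','w4'),('w16','w16'),('w17','w17')):
        cc=dict(np.load(n+'.npz'))
        if n=='w4':
            im=np.zeros((420,560));im[170:260,220:340]=cv2.resize(cv2.imread('pics/w5.png',0),(120,90),interpolation=cv2.INTER_AREA);roi=(274,206,16,18);z=.1725
        elif n=='w16': im=cv2.imread('pics/w16.png',0);roi=(275,205,17,14);z=.172
        else: im=cv2.imread('pics/w17.png',0);roi=(273,207,17,12);z=.172
        print(n);ang(im,cc,roi,z)
E
python3 hexang.py
```

```text
w4
16 resid mm 0.1 [(np.float64(47.1), np.float64(107.1), 8), (np.float64(48.8), np.float64(168.8), 8)]
w16
16 resid mm 0.31 [(np.float64(16.6), np.float64(-43.4), 10), (np.float64(25.5), np.float64(25.5), 6)]
w17
15 resid mm 0.39 [(np.float64(14.2), np.float64(-105.8), 9), (np.float64(25.0), np.float64(-35.0), 6)]
```

Run:
```python
from h import *
st();go([.5,-.29,.285],-1.787)
```

```text
t 28.02 tcp [0.5858 0.0035 0.2771] yaw_y -1.282 z [ 0.003  0.001 -1.   ] F [-0.1 -0.3 -1.7] M [ 0.02  0.02 -0.06] op 0.0308 j [-0.07  0.29  1.41  0.    1.44  1.22]
xyz [-16.57, 25.69, -0.83] rot [-0.001, -0.003, 0.505]
```

>>> {"fn": "carry_out", "kwargs": {"deltas": [{"claw": 255,"xyz": [-16.6,25.7,-0.9],"delta_rot": [0,0,0.5]},{"claw": 255,"xyz": [-16.6,25.7,-0.9],"delta_rot": [0,0,0.5]},{"claw": 255,"xyz": [-16.6,25.7,-0.9],"delta_rot": [0,0,0.5]},{"claw": 255,"xyz": [-16.6,25.7,-0.9],"delta_rot": [0,0,0.5]},{"claw": 255,"xyz": [-16.6,25.7,-0.9],"delta_rot": [0,0,0.5]}]}}

```text
clock: 28.65
tcp_pos: [0.4984, -0.2917, 0.2844]
orientation: [-3.122, 0.331, -0.001]
contact_force: [0.2, -0.2, -1.3]
opening: 0.0307
```

>>> {"fn": "carry_out", "kwargs": {"deltas": [{"claw": 255,"xyz": [0,0,0],"delta_rot": [0,0,0]},{"claw": 255,"xyz": [0,0,0],"delta_rot": [0,0,0]}]}}

```text
clock: 28.9
tcp_pos: [0.4977, -0.2913, 0.283]
orientation: [-3.12, 0.332, 0.002]
contact_force: [-0.9, 0.5, -1.4]
opening: 0.0305
```

Run:
```python
from h import *
st();go([.5,-.29,.15],-1.787);w=cap('wrist','w20.png');t=cap('top')
# hole look: block top mask / dark hole pixels in wrist image
u=proj(w,[[.5,-.29,.064],[.5,-.29,.218]]);print(u.round(1))
np.set_printoptions(linewidth=250,threshold=10**6)
g=cv2.imread('pics/w20.png',0);a,b=u[0].round().astype(int);print(g[b-22:b+24:2,a-34:a+36:2])
```

```text
t 28.9 tcp [ 0.4977 -0.2913  0.283 ] yaw_y -1.783 z [-0.001  0.004 -1.   ] F [-0.9  0.5 -1.4] M [ 0.04 -0.   -0.06] op 0.0305 j [-0.6   0.28  1.42  0.    1.45  1.18]
xyz [0.22, -0.12, 13.3] rot [-0.004, 0.002, 0.004]
[[279.7 175.1]
 [278.  222.1]]
[[ 78  81  81  81  80  96  99  99  99  97  98  97  97  98  97  96  97  97  98  97  97  97  98  97  98  96  97  96  96  96  97  84  83  83  83]
 [ 70  81  82  83  81  94  98  98  97  97  98  98  98  98  97  98  97  97  96  97  97  97  97  96  96  97  96  96  97  97  97  83  81  81  81]
 [171  76  81  81  81  95  97  98  97  97  98  98  97  97  97  98  97  98  96  98  97  95  97  97  96  98  96  97  97  97  98  83  82  82  82]
 [116  80  83  83  82  95  99  98  98  98  97  98  97  98  97  98  97  97  97  97  97  97  96  97  97  96  97  96  96  96  98  84  82  81  82]
 [ 72  83  83  83  83  95  98  98  98  98  98  97  97  97  97  97  97  97  98  97  97  96  98  97  96  97  96  97  97  97  98  81  81  81  80]
 [ 80  84  84  86  83  95  98  98  98  99  98  97  98  98  98 100  92  87  86  91  99  98  98  98  97  97  98  96  98  96  99  79  81  82
[... 1737 characters left out ...]
62 160 184 211 210 209 209 209 209 209 209 210 210 209 210 210 209 209 214 217 216 190 204 218 216 210 209 187 158 160 161 138]
 [ 83 115 161 158 159 185 211 209 210 210 209 210 210 208 209 208 209 208 208 208 209 209 209 209 209 209 208 207 208 208 188 163 163 163 176]
 [ 74 156 162 162 161 179 212 209 209 209 209 209 209 208 208 209 208 209 209 208 208 207 208 207 208 208 206 207 208 208 187 160 165 170  98]
 [146 162 159 159 158 172 211 209 209 209 209 209 208 208 209 208 209 208 207 207 208 208 207 207 207 207 208 207 208 207 186 158 161 150  78]
 [154 159 160 162 163 175 211 209 208 208 208 208 208 209 208 208 208 208 208 208 207 207 208 207 207 207 207 206 206 208 184 161 169 130  80]]
```

Run:
```python
from h import *
w=cap('wrist');p=onz(w,(282,174.4),.064);print(p);st()
go([p[0],p[1],.15],-1.783)
# key tip pixel: expected if key on tool axis
s=ctrl.read_state();print(proj(w,np.array(s['tcp_pos'])-[0,0,.067]))
np.set_printoptions(linewidth=250,threshold=10**6)
g=cv2.cvtColor(w['pixels'],cv2.COLOR_RGB2GRAY);print(g[206:250:4,262:300])
```

```text
[ 0.50103149 -0.29181994  0.064     ]
t 29.05 tcp [ 0.4986 -0.2902  0.2839] yaw_y -1.78 z [ 0.     0.003 -1.   ] F [ 0.1  0.4 -0.1] M [ 0.03 -0.01  0.01] op 0.0308 j [-0.6   0.28  1.42  0.    1.45  1.18]
xyz [0.27, 0.15, 13.39] rot [-0.003, 0.0, 0.003]
[[280.27402077 223.91608345]]
[[157 158 160 159 160 161 159 160 161 161 160 160 161 161 161 161 160 160 160 159 159 158 157 158 156 156 156 156 156 157 158 158 160 160 161 162 162 162]
 [161 160 158 160 158 158 158 158 158 159 159 161 161 161 162 163 164 164 164 164 163 163 162 161 160 160 159 159 160 159 160 159 160 160 162 161 161 160]
 [162 162 160 160 161 159 160 160 161 161 162 161 161 162 163 162 161 160 160 160 159 158 158 158 159 158 159 158 159 160 160 159 159 160 160 161 161 160]
 [157 157 157 157 157 157 158 158 160 159 161 163 166 168 160 146 133 125 101  84  65  70 114 159 169 165 164 163 165 162 160 159 159 159 158 158 157 159]
 [161 162 162 162 162 164 165 165 166 172 131  71  60  65  63  65  65  64  64  64  65  63  62  61  58  52  85 136 160 161 159 157 158 158 158 159 165 141]
 [161 161 160 160 159 160 160 160 167 119 
[... 188 characters left out ...]
65  62  63  63  62  62  63  62  61  60  51 114 155 162 162 170 119  73  80  82]
 [159 159 159 159 159 159 161 170 116  52  58  63  63  62  63  63  62  62  62  63  63  62  60  59  59  60  59  59  53  92 155 175 118  69  80  82  82  82]
 [163 161 162 162 164 166 171 157  96  52  55  54  51  40  34  34  31  33  35  40  42  40  43  47  48  48  48  49  49  49  74  82  81  82  82  83  82  82]
 [146  85  55  35  17  22  24  28  28  28  30  29  29  32  31  31  29  30  31  31  31  29  32  29  30  30  30  29  28  28  30  29  27  25  31  56  73  83]
 [ 28  30  30  29  31  30  28  31  28  31  28  29  30  29  29  31  29  31  28  30  28  32  29  30  29  28  28  28  27  29  28  28  28  29  28  27  27  27]]
```

>>> {"fn": "carry_out", "kwargs": {"deltas": [{"claw": 255,"xyz": [0.25,0.08,6],"delta_rot": [0,0,0]},{"claw": 255,"xyz": [0.25,0.08,12],"delta_rot": [0,0,0]},{"claw": 255,"xyz": [0.25,0.08,13],"delta_rot": [0,0,0]},{"claw": 255,"xyz": [0.25,0.08,13],"delta_rot": [0,0,0]},{"claw": 255,"xyz": [0.25,0.08,13],"delta_rot": [0,0,0]}]}}

```text
clock: 29.68
tcp_pos: [0.5031, -0.292, 0.1566]
orientation: [-3.124, 0.327, -0.008]
contact_force: [-0.4, 0.2, -0.9]
opening: 0.0308
```

Run:
```python
from h import *
st();go([.5007,-.291,.12],-1.783)
```

```text
t 29.68 tcp [ 0.5031 -0.292   0.1566] yaw_y -1.78 z [ 0.005  0.    -1.   ] F [-0.4  0.2 -0.9] M [-0.03 -0.01 -0.01] op 0.0308 j [-0.6   0.38  1.6   0.    1.16  1.18]
xyz [-0.27, -0.04, 3.66] rot [-0.001, -0.005, 0.003]
```

>>> {"fn": "carry_out", "kwargs": {"deltas": [{"claw": 255,"xyz": [-0.25,-0.04,1.0],"delta_rot": [0,-0.005,0]},{"claw": 255,"xyz": [-0.25,-0.04,2.2],"delta_rot": [0,-0.005,0]},{"claw": 255,"xyz": [-0.25,-0.04,3.4],"delta_rot": [0,-0.005,0]},{"claw": 255,"xyz": [-0.25,-0.04,3.7],"delta_rot": [0,-0.005,0]}]}}

```text
clock: 30.18
tcp_pos: [0.4999, -0.2905, 0.1181]
orientation: [-3.122, 0.327, 0.004]
contact_force: [-0.2, 0.3, -1.3]
opening: 0.0307
```

Run:
```python
from h import *
st();go([.5007,-.291,.08],-1.783)
```

```text
t 30.18 tcp [ 0.4999 -0.2905  0.1181] yaw_y -1.78 z [-0.002  0.003 -1.   ] F [-0.2  0.3 -1.3] M [ 0.01  0.05 -0.02] op 0.0307 j [-0.6   0.42  1.65  0.    1.08  1.18]
xyz [0.1, 0.04, 3.81] rot [-0.002, 0.003, 0.003]
```

In the hole with no contact force; going on down.

>>> {"fn": "carry_out", "kwargs": {"deltas": [{"claw": 255,"xyz": [0.05,0,1.5],"delta_rot": [0,0,0]},{"claw": 255,"xyz": [0.05,0,3.0],"delta_rot": [0,0,0]},{"claw": 255,"xyz": [0.05,0,3.9],"delta_rot": [0,0,0]},{"claw": 255,"xyz": [0.05,0,4.1],"delta_rot": [0,0,0]},{"claw": 255,"xyz": [0.05,0,4.1],"delta_rot": [0,0,0]}]}}

```text
clock: 30.8
tcp_pos: [0.5004, -0.2906, 0.077]
orientation: [-3.122, 0.327, 0.004]
contact_force: [0.3, 0.9, -0.6]
opening: 0.0308
```

Run:
```python
from h import *
st()
```

```text
t 30.8 tcp [ 0.5004 -0.2906  0.077 ] yaw_y -1.78 z [-0.002  0.003 -1.   ] F [ 0.3  0.9 -0.6] M [-0.04  0.02 -0.02] op 0.0308 j [-0.6   0.47  1.69  0.    0.99  1.18]
```

>>> {"fn": "carry_out", "kwargs": {"deltas": [{"claw": 0,"xyz": [0,0,0],"delta_rot": [0,0,0]},{"claw": 0,"xyz": [0,0,0],"delta_rot": [0,0,0]},{"claw": 0,"xyz": [0,0,0],"delta_rot": [0,0,0]},{"claw": 0,"xyz": [0,0,-5],"delta_rot": [0,0,0]},{"claw": 0,"xyz": [0,0,-11],"delta_rot": [0,0,0]}]}}

```text
clock: 31.42
tcp_pos: [0.4998, -0.2903, 0.187]
orientation: [-3.12, 0.327, 0.009]
contact_force: [0.5, -0.2, 0.2]
opening: 0.0855
```

>>> {"fn": "carry_out", "kwargs": {"deltas": [{"claw": 0,"xyz": [0,0,-6],"delta_rot": [0,0,0]},{"claw": 0,"xyz": [0,0,-9],"delta_rot": [0,0,0]},{"claw": 0,"xyz": [0,0,-9],"delta_rot": [0,0,0]}]}}

```text
clock: 31.8
tcp_pos: [0.5018, -0.2917, 0.2805]
orientation: [-3.124, 0.328, -0.001]
contact_force: [-0.1, -0.2, -0.8]
opening: 0.0858
```

Run:
```python
from h import *
st();go([.586,.0035,.279],-1.282);w=cap('wrist');s=cap('side');t=cap('top')
# key back: side picture dark handle
d=(s['pixels'].max(2)<60).astype(np.uint8);d[:, :315]=0;d[:,345:]=0;d[:300]=0;d[345:]=0
ys,xs=np.nonzero(d);print('dark',xs.min(),xs.max(),ys.min(),ys.max(),len(xs))
a=cv2.imread('pics/side.png');d=(a.max(2)<60).astype(np.uint8);d[:, :315]=0;d[:,345:]=0;d[:300]=0;d[345:]=0
ys,xs=np.nonzero(d);print('orig',xs.min(),xs.max(),ys.min(),ys.max(),len(xs))
```

```text
t 31.8 tcp [ 0.5018 -0.2917  0.2805] yaw_y -1.78 z [ 0.001  0.001 -1.   ] F [-0.1 -0.2 -0.8] M [-0.01 -0.02 -0.01] op 0.0858 j [-0.6   0.28  1.42  0.    1.44  1.18]
xyz [2.12, -30.63, 0.18] rot [-0.001, -0.001, -0.498]
dark 324 342 309 338 456
orig 324 342 310 339 452
```

Run:
```python
from h import *
t=cap('top');s=cap('side')
for n,c in (('top',t),('side',s)):
    d=(c['pixels'].max(2)<50).astype(np.uint8);u=proj(c,[[.585,-.04,.05],[.585,-.12,.05]]);print(n,u.round(1).tolist())
    k,l,stt,ce=cv2.connectedComponentsWithStats(d)
    m=u.mean(0);j=[i for i in range(1,k) if stt[i,4]>40 and np.linalg.norm(ce[i]-m)<40];print([(stt[i].tolist(),ce[i].round(1).tolist(),onz(c,ce[i],.055).round(4).tolist()) for i in j])
```

```text
top [[306.2, 204.7], [332.5, 204.7]]
[([305, 203, 27, 7, 140], [319.4, 206.3], [0.5796, -0.0798, 0.055])]
side [[301.8, 239.8], [319.8, 261.9]]
[([296, 235, 26, 29, 297], [308.3, 249.3], [0.5795, -0.0784, 0.055])]
```

```bash
python3 -c "
from h import *
st();print(ctrl.sign_off())"
```

```text
t 32.05 tcp [ 0.4992 -0.2901  0.2749] yaw_y -1.78 z [-0.009  0.007 -1.   ] F [-0.9  0.4 -0.6] M [-0.01 -0.02  0.05] op 0.085 j [-0.6   0.29  1.42  0.    1.44  1.18]
the job is handed in; nothing more can be done
None
```

I turned the crank upright, drove the set screw clockwise with the large key, put the key back in its hole and handed the job in at about 32 s. That the screw is fully home is inferred, not read directly.

- **Crank:** the last views put the handle about 0.03–0.07 rad from straight down, within the 0.12 limit.
- **Key in the screw:** the arm's height put the tip about 19 mm below the rim. The side camera suggested about 16 mm, give or take 2 mm. Both are past the 15 mm needed.
- **Screw:** the key sank about 1 mm while turning and then stopped sinking, which matches full travel. After another 51° of key turn the socket's direction had not changed, to within a few degrees. The change in socket direction fits about 3.55 rad of travel, but only up to steps of 60°.
- **What disagreed:** I never felt a clear torque rise at the stop. The key kept turning (about 6–7 rad in all) without slipping in the grip, so I take it that it was slipping over inside the socket once the screw was home.
- **Key back in its hole:** in the side view the key's handle is within one pixel of where it started. The gripper is open above it, touching nothing. I saw no contact with the other objects, but did not measure them again.

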